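Fill the pivot-pin carrier and hold it up for handover

TASK

Fill the carrier with the pins for the next swing arm: put the thick and the slim pivot pin that stand loose on the bench upright into its two empty bores, each in the bore of its own size and right down to the bottom. Then take the full carrier by its handle, lift it straight up out of its docking plate, keeping it level all the way, and finish while still holding it, steady and level, about 10 cm above the plate, ready to be handed over. Leave the other things on the bench where they are.

Things in the scene. Friction and masses are not known exactly. Their poses are not given: they have to be found in the camera images.
- dock: Docking plate, dark steel, 190 x 180 x 6 mm, bolted flat to the bench (it does not move). Four bright corner angles, 4 mm thick, rise 12 mm above the plate and locate the carrier with 2 mm of play all round. Origin: centre of its underside, on the bench; z up, x along its 190 mm side.
- carrier: Pin carrier, loose, 0.5 kg empty, 0.85 kg full, standing in the docking plate, axes along the plate's. Base plate 150 (x) x 140 (y) x 6 mm; on it two white bars 136 (x) x 40 x 28 mm at y = +-46 mm, tops 34 mm above the origin, each with a thick and a slim bore. All bores are 28 mm deep, rims chamfered 2 mm. Full, it balances about the middle of its handle. Origin: centre of its underside (6 mm above the bench).
- handle (a point): Middle of the carrier's handle, 105 mm above the carrier's origin: a black bar along the carrier's x, 130 mm long, 16 mm wide (y), 20 mm high, edges rounded, over the gap between the two bars; the two end posts stand at x = +-60 mm. Free space between handle and any pin: 25 mm or more. Axes as the carrier's.
- thick_bore (a point): Centre of the mouth of the empty thick bore (28 mm diameter, floor 28 mm below), at x = +44, y = +46, z = 34 mm in the carrier's frame.
- slim_bore (a point): Centre of the mouth of the empty slim bore (18 mm diameter, floor 28 mm below), at x = +44, y = -46, z = 34 mm in the carrier's frame.
- thick_bore_full (a point): Centre of the mouth of the thick bore that already holds its pin, at x = -44, y = -46, z = 34 mm in the carrier's frame.
- slim_bore_full (a point): Centre of the mouth of the slim bore that already holds its pin, at x = -44, y = +46, z = 34 mm in the carrier's frame.
- thick_pin_mid (a point): Centre (half-way up) of the loose thick pivot pin: bright hollow steel pin, 26 mm diameter, 90 mm long, 0.12 kg, both ends alike, chamfered. It stands upright on the bench. z along the pin.
- slim_pin_mid (a point): Centre (half-way up) of the loose slim pivot pin: bright hollow steel pin, 16 mm diameter, 80 mm long, 0.06 kg, both ends alike, chamfered. It stands upright on the bench. z along the pin.
- thick_pin_in_mid (a point): Centre of the other thick pin (same size), already seated in its bore; its top is 96 mm above the carrier's origin.
- slim_pin_in_mid (a point): Centre of the other slim pin (same size), already seated in its bore; its top is 86 mm above the carrier's origin.
- bearing: Bystander: ball-bearing ring lying flat, 42 mm diameter, 14 mm high. Origin: centre of its underside. It may stand among the pins.
- threadlock: Bystander: small white bottle with black cap, standing, 34 mm diameter, 85 mm high. Origin: centre of its underside. It may stand among the pins.
- screwdriver: Bystander: screwdriver, 190 mm long, lying on the bench to the left of the pins.
- spanner: Bystander: open spanner, 190 mm long, lying to the right of the docking plate.
- caliper: Bystander: caliper, 230 mm long, lying flat beyond the pins.
- joint_cover: Bystander: dark round joint cover like a cup, 80 mm diameter, 58 mm high, standing to the right.
Not all that is in view belongs to the job. Leave any brown or green look-alike of the part that bears thick_pin_mid alone.

How it is judged:
By the outcome, as a careful person would: the job done as asked, in the order asked, and still so for the second after the job is handed in, while the arm keeps its last pose, push and grip.
It also fails if it takes over 72 s, if anything falls off the work surface, if the arm or the gripper's body presses on something with over 40 N, if the wrist force passes 120 N, or if a joint passes its speed limit or range.

ROBOT

A 6-joint arm with a two-finger parallel gripper is mounted at the origin on the work surface. World frame = base frame: x ahead of the robot, y to its left, z up, the work surface at z = 0. Lengths are in m, angles in degrees, forces in N, time in s.
With the tool pointing down it reaches from about 0.375 to 0.9 m from the base axis. Payload 3.1 kg.
Tool frame: the origin (TCP) lies midway between the tips of the shut fingers; the grasp point (between the pads) lies 19 mm behind it; z points along the fingers, y is the direction in which the jaws open and shut (so a half turn about z gives the same grasp; the last joint's range is limited). The gripper opens to 87 mm and grips with 3 to 60 N. Pads are 19 mm wide; open, the fingers measure 117 mm over their backs; the gripper's body (75 mm by 190 mm) begins 51 mm behind the grasp point.
Start: joints at [62.768, 30.224, 82.088, -0, 67.689, -10.227], TCP at [0.183, 0.598, 0.223] pointing down, gripper open.
Joint ranges: [-176.69, 176.69], [-43.24, 126.21], [12.49, 139.97], [-82, 262], [0, 151.66], [-163.58, 163.58]. Speed limits (degrees/s): [159.86, 159.86, 180, 180, 180, 180].

INTERFACE

Orientations are given as a 3x3 rotation matrix whose columns are the frame's x, y, z axes.
In Python, from rig import bot gives the robot as it stands.
- The arm moves only by the tool carry_out, never from a script. Its arguments are lists of equal length, an entry for each row: "grip": the gripper's target within -1 to 1 (fully open at 1, half-way at 0, shut at -1); "slide": the shift along the tool's x, y, z in mm, a list of three; "twist": the turn, a rotation vector about the tool's x, y, z in rad, a list of three. In form: {"grip": [grip, ...], "slide": [[dx, dy, dz], ...], "twist": [[wx, wy, wz], ...]}. A call has 1 to 12 rows; each row shifts and turns the pose as measured when the row begins, along the tool's axes as they then stand; what a row does not reach is not made up. A row lasts 1/10 s, in which the tool goes at most 50 mm and 8.59 degrees, less where a joint would pass 70% of its speed; a pose out of reach is approached as far as the arm can. A call is refused whole if a number of a shift passes 50 or a number of a turn 0.15, either way. A call with a gripper value outside its range is refused whole. The fingers move at their own pace and stop on an object; the grip force is fixed at half the most. Time passes only in rows, so rows that do not move let the fingers close. It gives the time, the measured TCP pose, the force and the opening at its end, in the units of the state.
- bot.read_state(): the state, without advancing time (a new reading comes with each control period).
- bot.capture(name): name is "scene" or "side" or "wrist"; returns a dict with "color" (400x640x3 uint8, red, green, blue), "depth" (400x640 float32, m along the optical axis (not along the pixel's ray), 0 where there is no reading), "fx", "fy", "cx", "cy" (pixels), "position" and "rotation" of the camera in the world; the wrist camera has in their place "T_tool_cam" (4x4, takes a point from camera to tool coordinates, whose origin is the TCP and whose axes are the flange's). Camera axes: x right, y up, looking along -z (the intrinsics and any distortion apply to the point x, -y, -z); pixel columns grow to the right and rows downward; lengths in m; the calibration is good to about 2 mm. A picture is of the moment at which its call begins: read the wrist's pose just before it.
- bot.hand_in(): hands the job in, once; it reports no verdict.
The state is a dict: "time_s": time; "joint_positions": joint angles; "qvel": joint speeds; "tau": joint torques, N m; "position": TCP position; "tcp_rot": TCP orientation; "force": force on the tool from outside, world axes, zero at the start; "moment": the same for the moment, N m; "opening": opening from 0.0 (shut) to 1.0 (fully open).
Only numpy, scipy, OpenCV 4.12 (cv2) and the standard library are available. Lean on these libraries where they do the work, as an engineer would, in place of code of your own. Each camera call takes 0.05 s, during which the arm holds its last target.

## Working session

There is one attempt and no reset: what is moved stays moved. The work goes in short steps, Python scripts to look and compute and a tool call to move; the robot and the scene stay as the last step left them, time stands still between calls to the robot, and variables do not carry over. Pictures are saved under pics/ and viewed, and the job is handed in when it is done.

Besides the shell and the picture viewer there is one more tool, called after "Emit:" as a command line: name --argument value ..., lists and objects as JSON in quotes. carry_out: Moves the arm, as the interface text tells. Its arguments: {"type":"object","properties":{"grip":{"type":"array"},"slide":{"type":"array"},"twist":{"type":"array"}},"required":["grip","slide","twist"]}

```bash
ls; mkdir -p pics; python3 - <<'E'
from rig import bot
import cv2,numpy as np
s=bot.read_state(); print(s['time_s'],s['position'],s['tcp_rot'],s['opening'],s['force'])
for n in ['scene','side','wrist']:
    c=bot.capture(n); cv2.imwrite(f'pics/{n}0.png',c['color'][:,:,::-1]); np.savez(f'{n}0.npz',**c)
    print(n,{k:v for k,v in c.items() if k not in('color','depth')})
E
```

```text
pics
0.0 [0.18241811 0.59701849 0.22157922] [[-9.56270876e-01  2.92480876e-01 -9.74193197e-04]
 [ 2.92482259e-01  9.56269053e-01 -1.90430860e-03]
 [ 3.74616958e-04 -2.10596908e-03 -9.99997712e-01]] 0.9988973766808202 [-0.35003258 -0.74570428  0.3217375 ]
scene {'fx': 390.4107869468679, 'fy': 390.4107869468679, 'cx': 317.1727690263115, 'cy': 200.89696928053093, 'position': array([1.41243445, 0.14456316, 0.69980802]), 'rotation': array([[-0.16937731, -0.56885742,  0.80480592],
       [ 0.98528489, -0.07875231,  0.15169628],
       [-0.02291323,  0.81865702,  0.57382547]])}
side {'fx': 508.8674912053181, 'fy': 508.8674912053181, 'cx': 319.60780827811465, 'cy': 193.68565439435258, 'position': array([0.00804867, 0.71139675, 1.22019603]), 'rotation': array([[-0.78448112,  0.48231558, -0.38982182],
       [-0.62015012, -0.61192867,  0.49087384],
       [-0.00178704,  0.62682931,  0.77915456]])}
wrist {'fx': 291.61111186329464, 'fy': 291.61111186329464, 'cx': 318.73769601661706, 'cy': 200.4588582488411, 'T_tool_cam': array([[ 1.69560851e-04,  9.67626076e-01,  2.52388091e-01,
         6.86803961e-02],
       [ 9.99999985e-01, -1.75035312e-04, -7.61190977e-07,
        -4.33484999e-04],
       [ 4.34402801e-05,  2.52388087e-01, -9.67626091e-01,
        -1.63051152e-01],
       [ 0.00000000e+00,  0.00000000e+00,  0.00000000e+00,
         1.00000000e+00]])}
```

View pics/scene0.png

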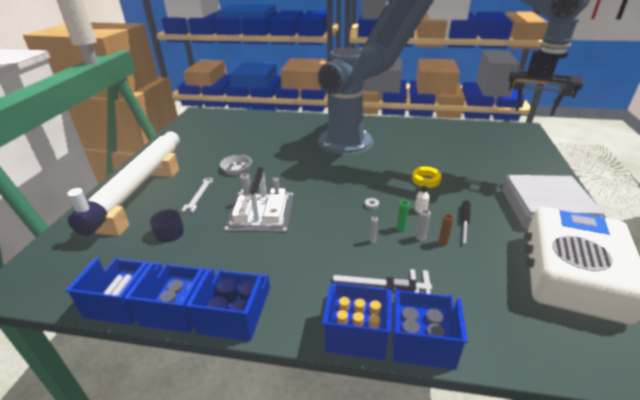

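View pics/side0.png

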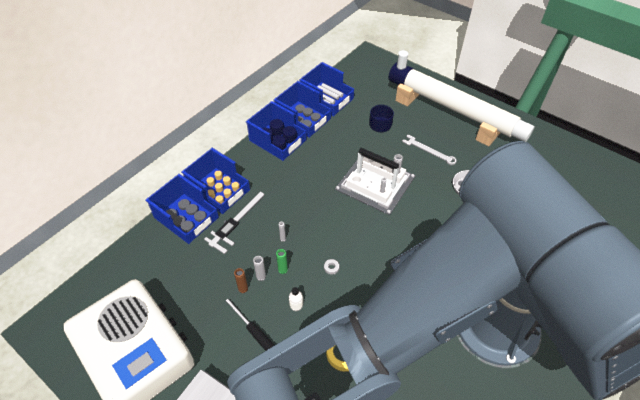

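View pics/wrist0.png

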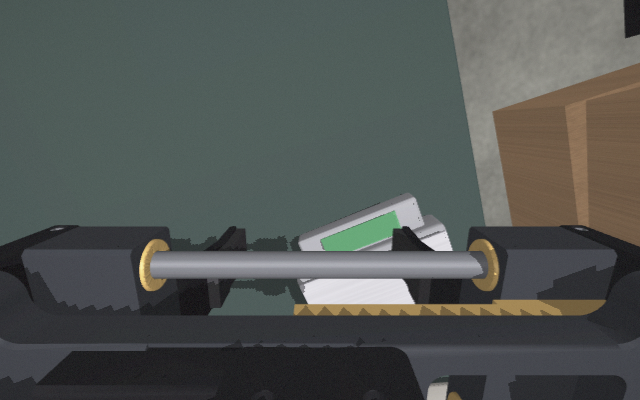

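The loose pins in the side view are: bright tall pin (259,268), slim bright pin (282,231), green (282,261) and brown (241,279). The bright tall one fits "thick". Next I'll zoom in and measure.

```bash
cat > h.py <<'E'
import numpy as np,cv2
from scipy.optimize import least_squares
def world(c,T=None):
    d=c['depth'];v,u=np.mgrid[0:d.shape[0],0:d.shape[1]]
    p=np.stack([(u-c['cx'])/c['fx']*d,-(v-c['cy'])/c['fy']*d,-d],-1)
    if T is None: R,t=c['rotation'],c['position']
    else: R,t=T[:3,:3],T[:3,3]
    return p@R.T+t
def wT(s,c):
    A=np.eye(4);A[:3,:3]=s['tcp_rot'];A[:3,3]=s['position'];return A@c['T_tool_cam']
def circ(P,r,x0):
    f=lambda x:np.hypot(P[:,0]-x[0],P[:,1]-x[1])-r
    q=least_squares(f,x0,loss='soft_l1',f_scale=.001);return q.x,np.std(f(q.x))
def proj(c,X,T=None):
    R,t=(c['rotation'],c['position']) if T is None else (T[:3,:3],T[:3,3])
    p=(np.asarray(X)-t)@R
    return np.stack([c['cx']-c['fx']*p[...,0]/p[...,2],c['cy']+c['fy']*p[...,1]/p[...,2]],-1)
E
python3 - <<'E'
from h import *
C={n:dict(np.load(n+'0.npz')) for n in('scene','side')}
im=[]
for n,(u,v) in dict(scene=(415,215),side=(265,255)).items():
    c=C[n]['color'][v-40:v+50,u-65:u+65,::-1]; im.append(cv2.resize(c,None,fx=6,fy=6,interpolation=2)[:, :])
cv2.imwrite('pics/pins.png',cv2.resize(np.vstack(im),None,fx=.55,fy=.55))
for n in C:
    c=C[n];W=world(c);
    print(n,'table z',[np.round(np.median(W[v-2:v+3,u-2:u+3,2]),4) for u,v in ([(340,250),(330,170)] if n=='scene' else [(320,200),(230,200)])])
px=dict(scene=dict(thick=(422,225),slim=(374,230),green=(403,215),brown=(446,230)),side=dict(thick=(259,268),slim=(282,231),green=(282,261),brown=(241,279)))
for o in px['side']:
    Ps=[]
    for n in C:
        W=world(C[n]);u,v=px[n][o];c0=W[v,u]
        r=.013 if o!='slim' else .008
        m=(np.hypot(W[...,0]-c0[0],W[...,1]-c0[1])<.035)&(W[...,2]>.015)&(W[...,2]<.12)
        lab=cv2.connectedComponents(m.astype(np.uint8))[1]; m=lab==lab[v,u]
        P=W[m];ztop=np.percentile(P[:,2],98);Q=P[P[:,2]<ztop-.008]
        cam=C[n]['position'][:2]
        d=(c0[:2]-cam);d/=np.linalg.norm(d)
        x,sd=circ(Q,r,c0[:2]+r*d);print(o,n,len(P),'ztop',ztop.round(4),'ctr',x.round(4),sd.round(4))
E
```

```text
scene table z [np.float64(0.0008), np.float64(0.0012)]
side table z [np.float64(-0.0006), np.float64(0.0299)]
thick scene 266 ztop 0.0905 ctr [0.5636 0.2693] 0.0016
thick side 202 ztop 0.0925 ctr [0.5651 0.2691] 0.0027
slim scene 131 ztop 0.0805 ctr [0.5969 0.1405] 0.0011
slim side 91 ztop 0.0827 ctr [0.5987 0.1403] 0.0016
green scene 250 ztop 0.0913 ctr [0.5313 0.2166] 0.0015
green side 205 ztop 0.0919 ctr [0.5326 0.2161] 0.0027
brown scene 284 ztop 0.0906 ctr [0.5764 0.3265] 0.0013
brown side 212 ztop 0.0915 ctr [0.5778 0.3264] 0.0026
```

View pics/pins.png

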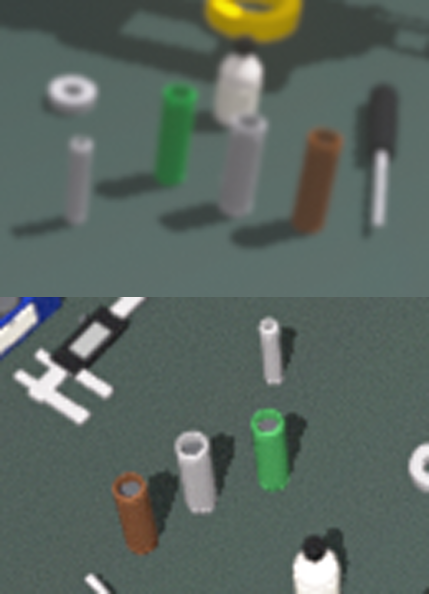

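Thick pin = bright pin at scene (422,225), centre about (0.564,0.269). The green (403,215) and brown (446,230) ones are look-alikes. Next: carrier, bottle and bearing.

```bash
python3 - <<'E'
from h import *
C={n:dict(np.load(n+'0.npz')) for n in('scene','side')}
im=[]
for n,(u,v) in dict(scene=(260,200),side=(375,180)).items():
    c=C[n]['color'][v-40:v+40,u-50:u+50,::-1]; im.append(cv2.resize(c,None,fx=4,fy=4,interpolation=2))
cv2.imwrite('pics/car.png',np.hstack(im))
P={}
for n in C:
    W=world(C[n]).reshape(-1,3)
    # bars tops & everything near
    m=(abs(W[:,2]-.04)<.004)&(abs(W[:,0]-.53)<.2)&(W[:,1]>-.35)&(W[:,1]<.0)
    m=(W[:,2]>.02)&(W[:,2]<.15)&(abs(W[:,0]-.55)<.2)&(W[:,1]>-.35)&(W[:,1]<.05)
    Q=W[m];print(n,m.sum(),Q.min(0).round(3),Q.max(0).round(3),np.median(Q,0).round(3))
    for z0,z1 in((.034,.046),(.105,.14)):
        q=Q[(Q[:,2]>z0)&(Q[:,2]<z1)]
        r=cv2.minAreaRect(q[:,:2].astype(np.float32)*1000);print(z0,len(q),r)
W=world(C['scene'])
for nm,(u,v) in dict(bottle=(423,203),bearing=(372,203),yellow=(427,178)).items(): print(nm,W[v-2:v+3,u].round(3).tolist())
E
```

```text
scene 1577 [ 0.426 -0.271  0.02 ] [ 0.6   -0.115  0.125] [ 0.524 -0.196  0.042]
0.034 692 ((512.38525390625, -199.04115295410156), (136.6085662841797, 133.1404266357422), 6.63311243057251)
0.105 194 ((513.233642578125, -197.7872772216797), (130.61325073242188, 15.78587532043457), 6.210822582244873)
side 1645 [ 0.422 -0.275  0.02 ] [ 0.583 -0.114  0.127] [ 0.499 -0.191  0.041]
0.034 692 ((510.0322265625, -196.3997802734375), (138.3932342529297, 135.13461303710938), 6.208250522613525)
0.105 298 ((508.710205078125, -197.80010986328125), (129.57583618164062, 22.174524307250977), 6.565140724182129)
bottle [[0.451, 0.275, 0.044], [0.451, 0.275, 0.04], [0.451, 0.276, 0.037], [0.453, 0.276, 0.035], [0.451, 0.277, 0.03]]
bearing [[0.418, 0.129, 0.007], [0.42, 0.129, 0.004], [0.422, 0.129, 0.002], [0.443, 0.13, 0.013], [0.45, 0.13, 0.014]]
yellow [[0.234, 0.304, -0.0], [0.24, 0.304, -0.001], [0.293, 0.297, 0.027], [0.296, 0.297, 0.025], [1.412, 0.145, 0.7]]
```

View pics/car.png

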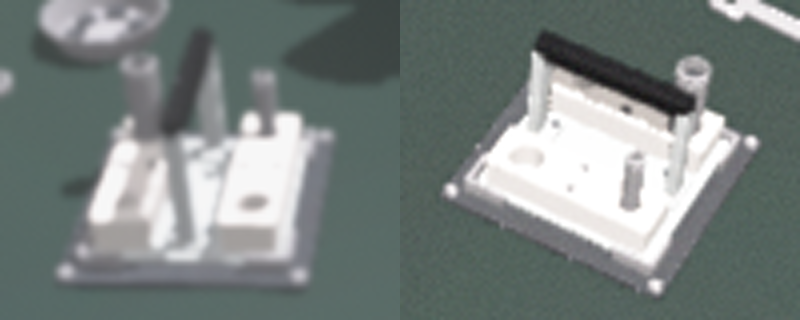

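```bash
cat >> h.py <<'E'
from scipy.spatial.transform import Rotation as Ro
def Rdown(yaw):
    a=np.radians(yaw); y=np.array([np.cos(a),np.sin(a),0]); z=np.array([0,0,-1.]); return np.stack([np.cross(y,z),y,z],1)
def plan(pos,yaw,grip,vmax=48,amax=8.4,n=None,show=True):
    from rig import bot
    s=bot.read_state();p=np.array(s['position'])*1000;R=np.array(s['tcp_rot'])
    T=Rdown(yaw);pos=np.array(pos)*1000
    d=np.linalg.norm(pos-p);ang=np.degrees(np.linalg.norm(Ro.from_matrix(R.T@T).as_rotvec()))
    if n is None:n=int(max(1,np.ceil(d/vmax),np.ceil(ang/amax)))
    S=[];W=[]
    for i in range(n):
        k=n-i
        sl=np.round(R.T@(pos-p)/k,1 if d<60 else 0)
        w=np.round(Ro.from_matrix(R.T@T).as_rotvec()/k,3)
        S.append([float(x)+0. for x in sl]);W.append([float(x)+0. for x in w])
        p=p+R@sl;R=R@Ro.from_rotvec(w).as_matrix()
    print('n',n,'dist',round(d,1),'ang',round(ang,2))
    import json;print('"grip":',[grip]*n,'\n"slide":',json.dumps(S),'\n"twist":',json.dumps(W))
def st():
    from rig import bot
    s=bot.read_state();R=np.array(s['tcp_rot'])
    print('t',round(s['time_s'],2),'p',np.round(np.array(s['position'])*1000,1),'jaw',round(float(np.degrees(np.arctan2(R[1,1],R[0,1]))),2),'tilt',np.round(R[:2,2],4),'F',np.round(s['force'],1),'M',np.round(s['moment'],2),'op',round(s['opening']*87,1),'q',np.round(s['joint_positions'],0))
    return s
E
python3 -c "
from h import *
plan([.564,.269,.2],6.4,0.2)"
```

```text
n 11 dist 503.7 ang 66.59
"grip": [0.2, 0.2, 0.2, 0.2, 0.2, 0.2, 0.2, 0.2, 0.2, 0.2, 0.2] 
"slide": [[-42.0, -18.0, 2.0], [-44.0, -14.0, 2.0], [-45.0, -9.0, 2.0], [-45.0, -4.0, 2.0], [-46.0, 0.0, 2.0], [-45.0, 5.0, 2.0], [-45.0, 10.0, 2.0], [-43.0, 15.0, 2.0], [-42.0, 19.0, 2.0], [-39.0, 23.0, 2.0], [-37.0, 28.0, 2.0]] 
"twist": [[0.0, 0.0, 0.106], [0.0, 0.0, 0.106], [0.0, 0.0, 0.106], [0.0, 0.0, 0.106], [0.0, 0.0, 0.105], [0.0, 0.0, 0.106], [0.0, 0.0, 0.105], [0.0, 0.0, 0.106], [0.0, 0.0, 0.105], [-0.001, 0.001, 0.106], [0.0, 0.0, 0.105]]
```

Emit:
carry_out --grip '[0.2, 0.2, 0.2, 0.2, 0.2, 0.2, 0.2, 0.2, 0.2, 0.2, 0.2, 0.2]' --slide '[[-42, -18, 2], [-44, -14, 2], [-45, -9, 2], [-45, -4, 2], [-46, 0, 2], [-45, 5, 2], [-45, 10, 2], [-43, 15, 2], [-42, 19, 2], [-39, 23, 2], [-37, 28, 2], [0, 0, 0]]' --twist '[[0, 0, 0.106], [0, 0, 0.106], [0, 0, 0.106], [0, 0, 0.106], [0, 0, 0.106], [0, 0, 0.106], [0, 0, 0.106], [0, 0, 0.106], [0, 0, 0.106], [0, 0, 0.106], [0, 0, 0.106], [0, 0, 0]]'

```text
time_s: 1.35
position: [0.5709, 0.2501, 0.1948]
tcp_rot: [[-0.065, 0.998, -0.001], [0.998, 0.065, -0.001], [-0.001, -0.001, -1.0]]
force: [-0.7, -0.1, 0.2]
opening: 0.601
```

```bash
cat > look.py <<'E'
import sys
from h import *
from rig import bot
n=sys.argv[1];nm=sys.argv[2]
s=st();c=bot.capture(n);np.savez(nm+'.npz',T=wT(s,c) if n=='wrist' else 0,**c)
cv2.imwrite(f'pics/{nm}.png',c['color'][:,:,::-1])
E
python3 look.py wrist w1; python3 -c "
from h import *
plan([.564,.269,.2],6.4,0.2)"
```

```text
t 1.35 p [570.9 250.1 194.8] jaw 3.73 tilt [-0.0013 -0.0012] F [-0.7 -0.1  0.2] M [-0.04  0.07 -0.01] op 52.2 q [13. 32. 84. -0. 64. 10.]
n 1 dist 18.5 ang 2.53
"grip": [0.2] 
"slide": [[17.5, -3.0, -5.4]] 
"twist": [[-0.005, 0.0, -0.044]]
```

View pics/w1.png

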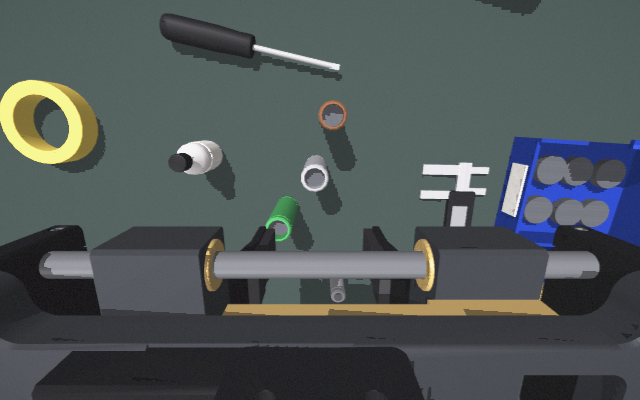

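The thick bright pin is at wrist pixel (314,175), between brown (333,115) and green (283,220). The slim pin is at (338,290). I'll cross-check positions from the wrist view.

```bash
python3 - <<'E'
from h import *
c=dict(np.load('w1.npz'));W=world(c,c['T'])
for o,x0,zt in(('thick',(.564,.269),.09),('slim',(.598,.140),.08)):
    m=(np.hypot(W[...,0]-x0[0],W[...,1]-x0[1])<.03)&(abs(W[...,2]-zt)<.006)
    P=W[m]; r=.013 if o=='thick' else .008
    print(o,len(P),np.median(P[:,2]).round(4),P.min(0).round(4),P.max(0).round(4),cv2.minEnclosingCircle(P[:,:2].astype(np.float32)))
    m=(np.hypot(W[...,0]-x0[0],W[...,1]-x0[1])<.03)&(W[...,2]>.02)&(W[...,2]<zt-.008)
    q=W[m]; print(' side pts',len(q),circ(q,r,np.array(x0)) if len(q)>10 else '')
    print(proj(c,[*x0,zt],c['T']))
E
```

```text
thick 280 0.0903 [0.5524 0.2568 0.0843] [0.5772 0.2825 0.0924] ((0.5646741986274719, 0.26975953578948975), 0.01302595715969801)
 side pts 447 (array([0.5650387 , 0.26952998]), np.float64(0.003546309756178345))
[312.96419092 178.58572647]
slim 151 0.0798 [0.5908 0.1339 0.0742] [0.6052 0.1494 0.0829] ((0.5981481075286865, 0.1414448618888855), 0.008011555299162865)
 side pts 131 (array([0.59815765, 0.14080968]), np.float64(0.0012570373477445277))
[337.43244904 296.67860992]
```

```bash
python3 -c "
from h import *
plan([.5647,.2697,.14],6.4,0.2,n=3)"
```

```text
n 3 dist 57.6 ang 2.53
"grip": [0.2, 0.2, 0.2] 
"slide": [[6.0, -0.7, 18.2], [6.1, -0.6, 18.2], [6.0, -0.5, 18.2]] 
"twist": [[-0.002, 0.0, -0.015], [-0.001, 0.0, -0.014], [-0.002, 0.0, -0.015]]
```

Emit:
carry_out --grip '[0.2, 0.2, 0.2, 0.2]' --slide '[[6, -0.7, 18], [6, -0.6, 18], [6, -0.5, 18], [0, 0, 0]]' --twist '[[0, 0, -0.015], [0, 0, -0.015], [0, 0, -0.015], [0, 0, 0]]'

```text
time_s: 1.8
position: [0.5612, 0.2717, 0.1389]
tcp_rot: [[-0.117, 0.993, -0.008], [0.993, 0.117, 0.001], [0.002, -0.008, -1.0]]
force: [-1.0, -0.7, 0.3]
opening: 0.597
```

```bash
python3 -c "
from h import *
st();plan([.5647,.2697,.049],6.4,0.2,n=4)"
```

```text
t 1.8 p [561.2 271.7 138.9] jaw 6.73 tilt [-0.0083  0.0005] F [-1.  -0.7  0.3] M [-0.14  0.13 -0.05] op 52.0 q [16. 36. 86.  0. 58.  9.]
n 4 dist 90.0 ang 0.58
"grip": [0.2, 0.2, 0.2, 0.2] 
"slide": [[-1.0, 1.0, 22.0], [-1.0, 1.0, 23.0], [0.0, 1.0, 22.0], [-1.0, 1.0, 23.0]] 
"twist": [[-0.002, 0.0, 0.001], [-0.002, 0.0, 0.002], [-0.002, -0.001, 0.001], [-0.002, 0.0, 0.002]]
```

Emit:
carry_out --grip '[0.2, 0.2, 0.2, 0.2, 0.2]' --slide '[[-1, 1, 22], [-1, 1, 22], [0, 1, 22], [0, 0, 15], [0, 0, 0]]' --twist '[[-0.002, 0, 0], [-0.002, 0, 0], [-0.002, 0, 0], [-0.002, 0, 0], [0, 0, 0]]'

```text
time_s: 2.3
position: [0.5622, 0.2747, 0.0598]
tcp_rot: [[-0.125, 0.992, 0.003], [0.992, 0.125, 0.003], [0.003, 0.003, -1.0]]
force: [0.1, -0.3, 0.1]
opening: 0.6
```

```bash
python3 look.py wrist w2; python3 -c "
from h import *
plan([.5647,.2697,.049],6.4,0.2)"
```

```text
t 2.3 p [562.2 274.7  59.8] jaw 7.17 tilt [0.0028 0.0029] F [ 0.1 -0.3  0.1] M [-0.1   0.11 -0.  ] op 52.2 q [16. 42. 89.  0. 49.  8.]
n 1 dist 13.1 ang 0.84
"grip": [0.2] 
"slide": [[-5.5, 1.0, 11.9]] 
"twist": [[0.005, -0.003, 0.013]]
```

View pics/w2.png

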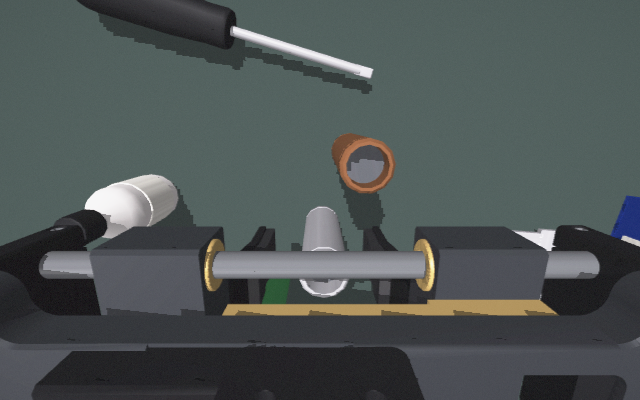

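The pin (324,265) sits between the fingers. I'll correct, descend and grip.

Emit:
carry_out --grip '[0.2, 0.2, 0.2, -1, -1, -1, -1, -1, -1, -1]' --slide '[[-2.5, 0.5, 5], [-2.5, 0.5, 5], [0, 0, 0], [0, 0, 0], [0, 0, 0], [0, 0, 0], [0, 0, 0], [0, 0, 0], [0, 0, 0], [0, 0, 0]]' --twist '[[0.002, -0.001, 0.006], [0.002, -0.001, 0.006], [0, 0, 0], [0, 0, 0], [0, 0, 0], [0, 0, 0], [0, 0, 0], [0, 0, 0], [0, 0, 0], [0, 0, 0]]'

```text
time_s: 3.35
position: [0.5673, 0.2711, 0.0552]
tcp_rot: [[-0.113, 0.994, 0.008], [0.994, 0.113, 0.003], [0.002, 0.009, -1.0]]
force: [-0.2, 0.5, 0.4]
opening: 0.289
```

```bash
python3 look.py wrist w3
```

```text
t 3.35 p [567.3 271.1  55.2] jaw 6.47 tilt [0.0083 0.0031] F [-0.2  0.5  0.4] M [-0.14  0.05  0.02] op 25.2 q [15. 43. 89.  0. 48.  9.]
```

```bash
python3 -c "
from h import *
plan([.5647,.2697,.2],6.4,-1,n=4)"
```

```text
n 4 dist 144.8 ang 0.52
"grip": [-1, -1, -1, -1] 
"slide": [[0.0, 0.0, -36.0], [0.0, -1.0, -36.0], [0.0, 0.0, -36.0], [-1.0, -1.0, -37.0]] 
"twist": [[0.002, -0.001, 0.0], [0.002, 0.0, 0.0], [0.002, -0.001, 0.001], [0.003, 0.0, 0.0]]
```

View pics/w3.png

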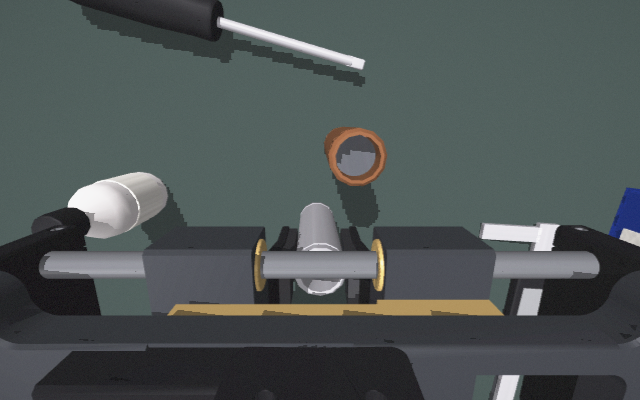

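Emit:
carry_out --grip '[-1, -1, -1, -1, -1, -1, -1, -1, -1, -1, -1, -1]' --slide '[[0, 0, -20], [0, 0, -36], [0, 0, -40], [0, 0, -40], [-30, -2, -15], [-45, -2, 0], [-45, -2, 0], [-45, -2, 0], [-45, -2, 0], [-45, -2, 0], [-45, -2, 0], [-20, 0, 0]]' --twist '[[0.002, 0, 0], [0.002, 0, 0], [0.002, 0, 0], [0.002, 0, 0], [0, 0, 0], [0, 0, 0], [0, 0, 0], [0, 0, 0], [0, 0, 0], [0, 0, 0], [0, 0, 0], [0, 0, 0]]'

```text
time_s: 4.6
position: [0.5887, -0.0561, 0.2094]
tcp_rot: [[-0.122, 0.992, -0.003], [0.993, 0.122, 0.001], [0.001, -0.003, -1.0]]
force: [-0.6, -0.2, -0.4]
opening: 0.291
```

```bash
python3 -c "
from h import *
st();plan([.5506,-.06,.2],6.4,-1)"
```

```text
t 4.6 p [588.7 -56.1 209.4] jaw 7.02 tilt [-0.0029  0.0007] F [-0.6 -0.2 -0.4] M [-0.09 -0.02 -0.01] op 25.3 q [-16.  29.  88.  -0.  64. -23.]
n 1 dist 39.4 ang 0.64
"grip": [-1] 
"slide": [[0.7, -38.2, 9.6]] 
"twist": [[-0.003, -0.001, 0.011]]
```

Emit:
carry_out --grip '[-1, -1, -1]' --slide '[[0, -19, 0], [0, -19, 0], [0, 0, 0]]' --twist '[[-0.001, 0, 0.005], [-0.001, 0, 0.005], [0, 0, 0]]'

```text
time_s: 4.9
position: [0.55, -0.066, 0.2084]
tcp_rot: [[-0.105, 0.995, -0.001], [0.995, 0.105, 0.0], [0.001, -0.001, -1.0]]
force: [-0.3, 0.9, -1.0]
opening: 0.288
```

```bash
python3 look.py wrist w4
```

```text
t 4.9 p [550.  -66.  208.4] jaw 6.01 tilt [-0.0015  0.0004] F [-0.3  0.9 -1. ] M [-0.03  0.04  0.03] op 25.0 q [-18.  26.  93.  -0.  61. -24.]
```

View pics/w4.png

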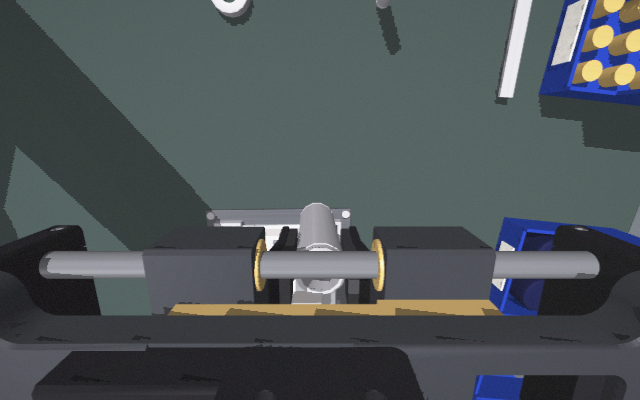

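Emit:
carry_out --grip '[-1, -1, -1, -1, -1, -1, -1]' --slide '[[-45, -4, -5], [-45, -4, -5], [-45, -4, -5], [-45, -4, -5], [-35, -4, 0], [0, 0, 0], [0, 0, 0]]' --twist '[[0, 0, 0], [0, 0, 0], [0, 0, 0], [0, 0, 0], [0, 0, 0], [0, 0, 0], [0, 0, 0]]'

```text
time_s: 5.65
position: [0.5631, -0.2879, 0.2291]
tcp_rot: [[-0.114, 0.993, 0.009], [0.994, 0.114, -0.003], [-0.004, 0.009, -1.0]]
force: [-0.0, 0.4, -0.6]
opening: 0.29
```

```bash
python3 look.py wrist w5;python3 look.py wrist w6
```

```text
t 5.65 p [ 563.1 -287.9  229.1] jaw 6.53 tilt [ 0.0094 -0.0027] F [-0.   0.4 -0.6] M [-0.05  0.07 -0.01] op 25.2 q [-37.  30.  81.   0.  68. -44.]
t 5.7 p [ 563.2 -288.   229.1] jaw 6.57 tilt [ 0.0096 -0.0038] F [ 0.2 -0.8 -1.3] M [-0.03  0.03  0.  ] op 25.3 q [-37.  30.  81.   0.  68. -44.]
```

View pics/w5.png

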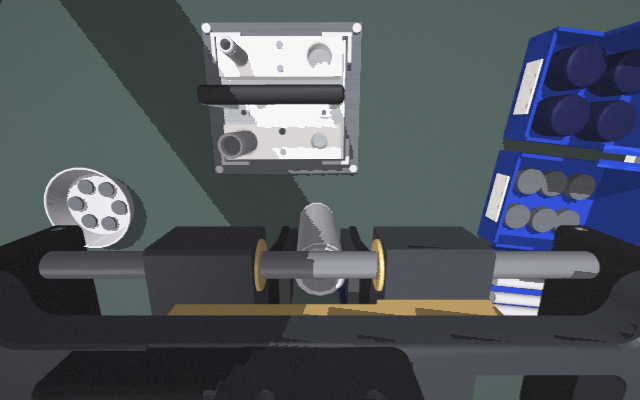

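```bash
cat >> h.py <<'E'
def rect(c,x0,y0,w,h,z,s=.0005):
    # image: cols +x, rows -y
    xs=x0+np.arange(int(w/s))*s; ys=y0+h-np.arange(int(h/s))*s
    X,Y=np.meshgrid(xs,ys);uv=proj(c,np.stack([X,Y,np.full_like(X,z)],-1),c.get('T') if c['T'].ndim else None).astype(np.float32)
    return cv2.remap(c['color'],uv[...,0],uv[...,1],cv2.INTER_CUBIC)
def held(c,s,r,zlo,zhi):
    T=np.array(c['T_tool_cam']);P=world(c,T)[:260].reshape(-1,3)
    d=c['depth'][:260].ravel()
    m=(d>0)&(abs(P[:,1])<r+.003)&(abs(P[:,0])<r+.012)&(P[:,2]>zlo)&(P[:,2]<zhi);P=P[m]
    f=lambda q:np.hypot(P[:,0]-q[0]-q[2]*P[:,2],P[:,1]-q[1]-q[3]*P[:,2])-r
    q=least_squares(f,[0,0,0,0],loss='soft_l1',f_scale=.001)
    print('held: n',len(P),'axis at TCP z=0 x,y mm',(q.x[:2]*1000).round(2),'slopes',q.x[2:].round(4),'sd',np.std(f(q.x)).round(4),'z max',np.percentile(P[:,2],99.5).round(4),'zmin',P[:,2].min().round(4))
    return q.x
E
python3 - <<'E'
from h import *
c=dict(np.load('w6.npz'))
W=world(c,c['T']);print('bar z',np.median(W[60:66,290:300,2]),np.median(W[140:146,270:275,2]),'bench',np.median(W[200:210,180:190,2]))
im=rect(c,.41,-.30,.2,.2,.040);cv2.imwrite('pics/r6.png',im[:,:,::-1])
np.save('r6.npy',im)
held(c,None,.013,.005,.065)
c=dict(np.load('w4.npz'));held(c,None,.013,.005,.065)
E
```

```text
bar z 0.04099011107628764 0.04072970644551602 bench 0.0010328350221004423
held: n 651 axis at TCP z=0 x,y mm [-1.45 -0.52] slopes [-0.0037 -0.0309] sd 0.0002 z max 0.0514 zmin 0.0051
held: n 651 axis at TCP z=0 x,y mm [-1.47 -0.53] slopes [-0.0026 -0.0302] sd 0.0002 z max 0.0512 zmin 0.005
```

View pics/r6.png

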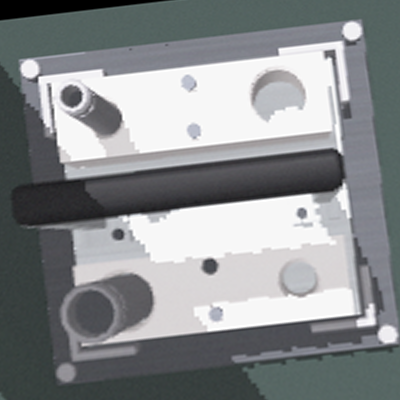

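```bash
python3 - <<'E'
from h import *
for n in('w2','w3','w6'):
    c=dict(np.load(n+'.npz'));print(n);held(c,None,.013,.005,.065 if n=='w6' else .045)
    R=c['T'][:3,:3]@np.linalg.inv(c['T_tool_cam'][:3,:3]); print('vertical slopes in tool', (R.T@[0,0,-1])[:2].round(4))
# refine bores
im=np.load('r6.npy');g=cv2.cvtColor(im,cv2.COLOR_RGB2GRAY)
a=cv2.resize(im[45:145,228:328],None,fx=4,fy=4,interpolation=2);b=cv2.resize(im[228:328,250:350],None,fx=4,fy=4,interpolation=2)
cv2.imwrite('pics/bores6.png',np.hstack([a,b])[:,:,::-1])
E
python3 look.py side s6; python3 look.py scene c6
```

```text
w2
held: n 621 axis at TCP z=0 x,y mm [-5.71  2.25] slopes [-0.0022 -0.005 ] sd 0.0002 z max 0.0444 zmin 0.005
vertical slopes in tool [-0.0026 -0.0031]
w3
held: n 581 axis at TCP z=0 x,y mm [-1.51 -0.58] slopes [-0.0022 -0.0298] sd 0.0002 z max 0.0447 zmin 0.0051
vertical slopes in tool [-0.0021 -0.0086]
w6
held: n 651 axis at TCP z=0 x,y mm [-1.45 -0.52] slopes [-0.0037 -0.0309] sd 0.0002 z max 0.0514 zmin 0.0051
vertical slopes in tool [ 0.0049 -0.0091]
t 5.75 p [ 562.9 -286.9  229.1] jaw 6.62 tilt [ 0.009 -0.003] F [-0.8  0.6 -0.8] M [-0.12  0.05  0.01] op 25.0 q [-37.  30.  81.   0.  68. -44.]
t 5.8 p [ 562.7 -286.2  229.1] jaw 6.65 tilt [ 0.0085 -0.0025] F [ 0.3  0.3 -1.2] M [-0.05  0.03 -0.02] op 25.4 q [-37.  30.  81.   0.  68. -44.]
```

View pics/bores6.png

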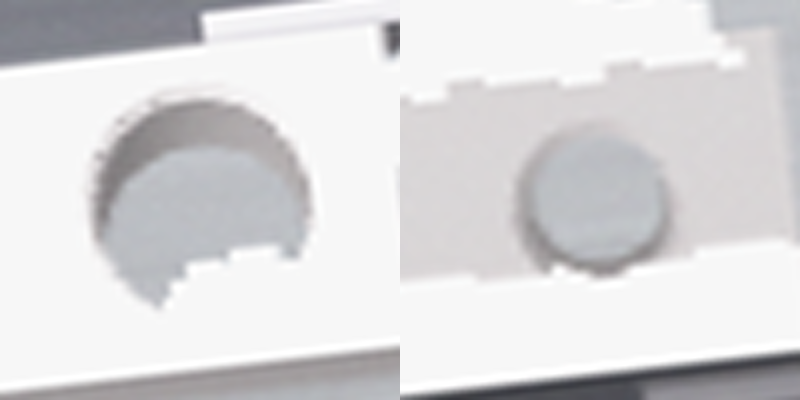

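View pics/c6.png

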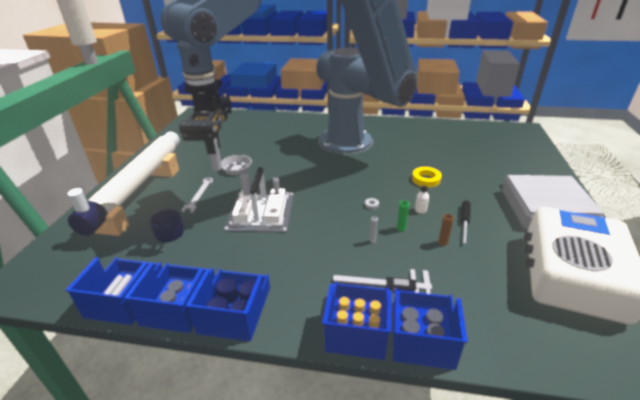

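```bash
cat >> h.py <<'E'
def planpin(bore,zbot,yaw,d,zb,n,grip=-1,rd=1):
    """d: axis [x0,y0,sx,sy] in tool (m), zb: tool z of pin bottom"""
    from rig import bot
    s=bot.read_state();p=np.array(s['position']);R=np.array(s['tcp_rot'])
    off=np.array([d[0]+d[2]*zb,d[1]+d[3]*zb,zb]);ax=np.array([d[2],d[3],1.]);ax/=np.linalg.norm(ax)
    T0=Rdown(yaw);v=T0@ax;k=np.cross(v,[0,0,-1.]);T=Ro.from_rotvec(k).as_matrix()@T0
    tgt=np.array([*bore,zbot])-T@off
    cur=p+R@off;print('pin bottom now',(cur*1000).round(1),'axis xy',(R@ax)[:2].round(4),'TCP target',(tgt*1000).round(1))
    print('total slide',(R.T@(tgt-p)*1000).round(1),'twist',Ro.from_matrix(R.T@T).as_rotvec().round(4))
    S=[];W=[]
    for i in range(n):
        sl=np.round(R.T@(tgt-p)*1000/(n-i),rd);w=np.round(Ro.from_matrix(R.T@T).as_rotvec()/(n-i),3)
        S.append((sl+0.).tolist());W.append((w+0.).tolist());p=p+R@sl/1000;R=R@Ro.from_rotvec(w).as_matrix()
    print(S,W)
E
python3 -c "
from h import *
st();planpin([.5493,-.148],.11,6.4,[-.00145,-.00052,-.0037,-.0309],.055,5)"
```

```text
t 5.85 p [ 562.6 -285.8  229.2] jaw 6.68 tilt [ 0.0083 -0.0024] F [-0.1 -0.4 -0.2] M [-0.06  0.01  0.01] op 25.1 q [-37.  30.  81.   0.  68. -44.]
pin bottom now [ 561.  -287.9  174.1] axis xy [-0.0219 -0.0096] TCP target [ 549.7 -146.5  165. ]
total slide [140.1   2.9  63.7] twist [-0.0229  0.0069  0.005 ]
[[28.0, 0.6, 12.7], [28.0, 0.5, 12.8], [28.0, 0.4, 12.8], [28.0, 0.3, 12.8], [28.0, 0.2, 12.9]] [[-0.005, 0.001, 0.001], [-0.004, 0.001, 0.001], [-0.005, 0.002, 0.001], [-0.004, 0.001, 0.001], [-0.005, 0.002, 0.001]]
```

Emit:
carry_out --grip '[-1, -1, -1, -1, -1, -1, -1]' --slide '[[40, 0.8, 0], [40, 0.7, 0], [40, 0.7, 0], [20, 0.7, 20], [0, 0, 22], [0, 0, 22], [0, 0, 0]]' --twist '[[-0.005, 0.001, 0.001], [-0.005, 0.001, 0.001], [-0.005, 0.001, 0.001], [-0.004, 0.001, 0.001], [-0.003, 0.001, 0], [0, 0, 0], [0, 0, 0]]'

```text
time_s: 6.55
position: [0.5508, -0.1314, 0.1653]
tcp_rot: [[-0.124, 0.992, 0.034], [0.992, 0.124, 0.006], [0.001, 0.034, -0.999]]
force: [-0.4, -0.3, -0.9]
opening: 0.291
```

```bash
python3 look.py wrist w7; python3 -c "
from h import *
c=dict(np.load('w7.npz'));d=held(c,0,.013,.005,.065)
planpin([.5493,-.148],.052,6.4,d,.055,3)"
```

```text
t 6.55 p [ 550.8 -131.4  165.3] jaw 7.15 tilt [0.0337 0.0056] F [-0.4 -0.3 -0.9] M [-0.07  0.07  0.01] op 25.3 q [-25.  29.  95.   1.  54. -33.]
held: n 647 axis at TCP z=0 x,y mm [-1.42 -0.53] slopes [-0.0042 -0.0304] sd 0.0002 z max 0.0511 zmin 0.0051
pin bottom now [ 552.  -133.7  111.7] axis xy [ 0.0068 -0.0034] TCP target [ 549.7 -146.5  107. ]
total slide [-14.1  -6.3  59.5] twist [0.0063 0.0038 0.0128]
[[-4.7, -2.1, 19.8], [-4.7, -2.0, 19.9], [-4.8, -2.0, 19.8]] [[0.002, 0.001, 0.004], [0.002, 0.001, 0.004], [0.002, 0.002, 0.005]]
```

View pics/w7.png

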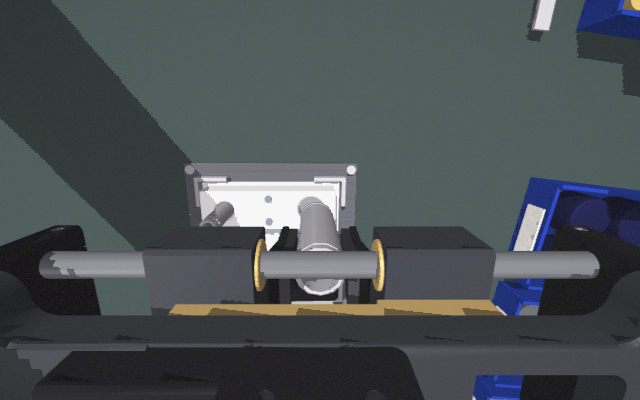

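Emit:
carry_out --grip '[-1, -1, -1, -1, -1]' --slide '[[-7, -3, 4], [-7, -3, 12], [0, 0, 15], [0, 0, 12], [0, 0, 0]]' --twist '[[0.002, 0.001, 0.004], [0.002, 0.001, 0.004], [0.002, 0.001, 0.004], [0, 0, 0], [0, 0, 0]]'

```text
time_s: 7.1
position: [0.5522, -0.1507, 0.1252]
tcp_rot: [[-0.111, 0.993, 0.038], [0.994, 0.111, 0.002], [-0.003, 0.038, -0.999]]
force: [0.6, -0.2, -0.3]
opening: 0.291
```

```bash
python3 look.py wrist w8; python3 -c "
from h import *
c=dict(np.load('w8.npz'));d=held(c,0,.013,.005,.065)
planpin([.5493,-.148],.046,6.4,d,.055,2)"
```

```text
t 7.1 p [ 552.2 -150.7  125.2] jaw 6.4 tilt [0.0384 0.0016] F [ 0.6 -0.2 -0.3] M [-0.09  0.06  0.04] op 25.3 q [-27.  33.  96.   1.  49. -34.]
held: n 650 axis at TCP z=0 x,y mm [-1.43 -0.56] slopes [-0.0041 -0.0297] sd 0.0002 z max 0.0509 zmin 0.0051
pin bottom now [ 552.8 -152.7   70.9] axis xy [ 0.0105 -0.0064] TCP target [ 549.7 -146.5  101. ]
total slide [ 4.7 -3.4 24.8] twist [0.0097 0.0075 0.0001]
[[2.4, -1.7, 12.4], [2.3, -1.7, 12.4]] [[0.005, 0.004, 0.0], [0.005, 0.004, 0.0]]
```

View pics/w8.png

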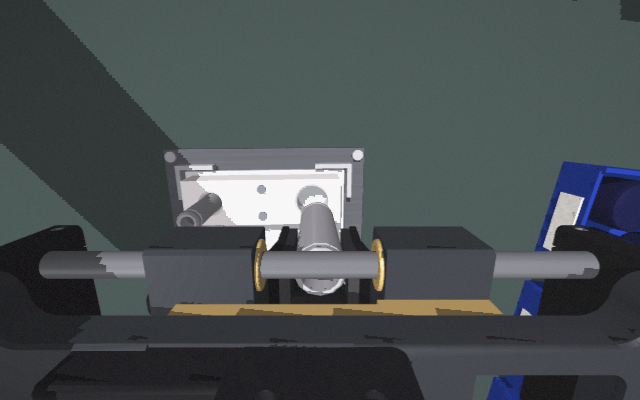

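```bash
cat > ov.py <<'E'
import sys
from h import *
n,bx,by,r=sys.argv[1],*map(float,sys.argv[2:5])
c=dict(np.load(n+'.npz'));im=rect(c,bx-.025,by-.025,.05,.05,.0385,.00025)
im=cv2.resize(im,None,fx=3,fy=3,interpolation=2)
im2=im.copy();cv2.circle(im2,(300,300),int(r/.00025*3),(255,0,0),1);cv2.drawMarker(im2,(300,300),(255,0,0),0,12)
cv2.imwrite('pics/ov_%s.png'%n,cv2.resize(np.hstack([im,im2]),(800,400))[:,:,::-1])
E
python3 ov.py w8 .5493 -.148 .014
```

```text
(no output)
```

View pics/ov_w8.png

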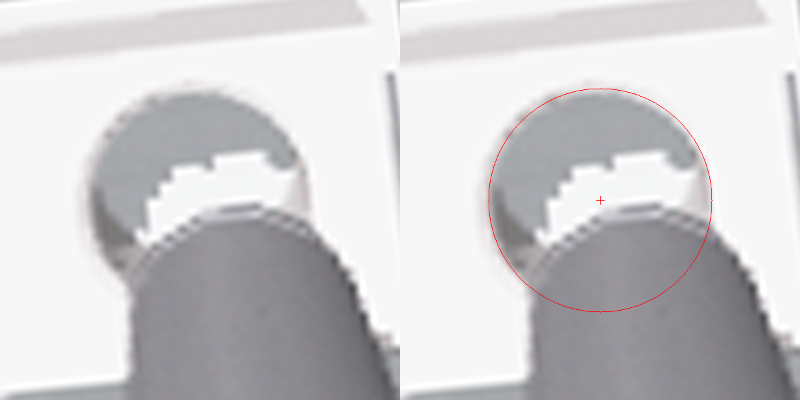

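Emit:
carry_out --grip '[-1, -1, -1, -1, -1]' --slide '[[2, -2, 6], [2, -1.5, 7], [0, 0, 5], [0, 0, 3], [0, 0, 0]]' --twist '[[0.004, 0.003, 0], [0.004, 0.003, 0], [0, 0, 0], [0, 0, 0], [0, 0, 0]]'

```text
time_s: 7.65
position: [0.5501, -0.1476, 0.1043]
tcp_rot: [[-0.111, 0.993, 0.033], [0.994, 0.111, 0.005], [0.002, 0.033, -0.999]]
force: [0.1, -0.2, -1.7]
opening: 0.295
```

```bash
python3 look.py wrist w9; python3 -c "
from h import *
c=dict(np.load('w9.npz'));d=held(c,0,.013,.005,.065)
planpin([.5490,-.148],.044,6.4,d,.055,2)"; python3 ov.py w9 .549 -.148 .014
```

```text
t 7.65 p [ 550.1 -147.6  104.3] jaw 6.39 tilt [0.0326 0.0053] F [ 0.1 -0.2 -1.7] M [-0.06  0.07  0.  ] op 25.7 q [-27.  35.  97.   2.  46. -34.]
held: n 1215 axis at TCP z=0 x,y mm [-3.68 -1.72] slopes [0.1157 0.0369] sd 0.0029 z max 0.065 zmin 0.005
pin bottom now [ 552.  -144.7   49.5] axis xy [0.0562 0.1233] TCP target [ 550.3 -144.2   98.9]
total slide [3.4 0.3 5.6] twist [ 0.0699 -0.1163 -0.0019]
[[1.7, 0.2, 2.8], [1.9, 0.2, 2.6]] [[0.035, -0.058, -0.001], [0.035, -0.058, -0.001]]
```

View pics/ov_w9.png

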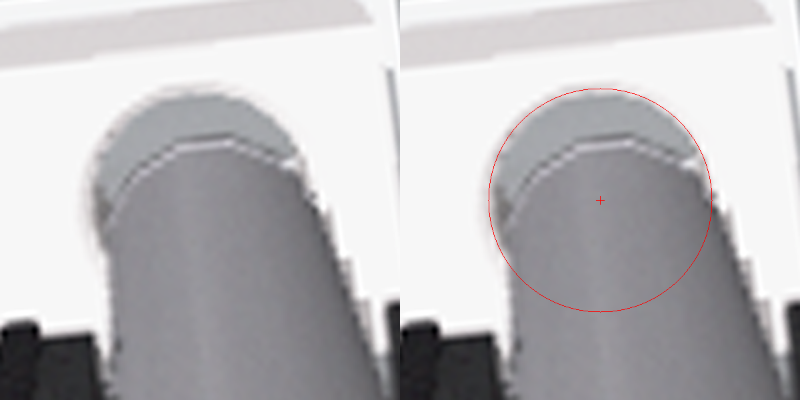

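```bash
python3 -c "
from h import *
planpin([.5490,-.148],.042,6.4,[-.00143,-.00054,-.0041,-.030],.055,2)"
```

```text
pin bottom now [ 550.  -149.3   49.4] axis xy [ 0.0036 -0.0023] TCP target [ 549.4 -146.5   97. ]
total slide [ 1.2 -0.9  7.4] twist [ 0.0033  0.0026 -0.    ]
[[0.6, -0.5, 3.7], [0.6, -0.4, 3.7]] [[0.002, 0.001, 0.0], [0.001, 0.002, 0.0]]
```

Emit:
carry_out --grip '[-1, -1, -1, -1, -1, -1]' --slide '[[0.6, -0.5, 3], [0.6, -0.4, 3], [0, 0, 3], [0, 0, 3], [0, 0, 3], [0, 0, 0]]' --twist '[[0.002, 0.001, 0], [0.001, 0.001, 0], [0, 0, 0], [0, 0, 0], [0, 0, 0], [0, 0, 0]]'

```text
time_s: 8.3
position: [0.5501, -0.1465, 0.0887]
tcp_rot: [[-0.112, 0.993, 0.031], [0.994, 0.112, 0.006], [0.003, 0.031, -1.0]]
force: [-0.5, -0.3, -0.6]
opening: 0.291
```

```bash
python3 look.py wrist w10; python3 -c "
from h import *
planpin([.5490,-.148],.012,6.4,[-.00143,-.00054,-.0041,-.030],.055,2)";python3 ov.py w10 .549 -.148 .014
```

```text
t 8.3 p [ 550.1 -146.5   88.7] jaw 6.42 tilt [0.0307 0.0063] F [-0.5 -0.3 -0.6] M [-0.05  0.1   0.03] op 25.3 q [-27.  36.  98.   2.  45. -34.]
pin bottom now [ 550.  -148.1   33.8] axis xy [ 0.0017 -0.0013] TCP target [ 549.4 -146.5   67. ]
total slide [ 0.1 -1.5 21.8] twist [0.0015 0.0014 0.0003]
[[0.0, -0.8, 10.9], [0.1, -0.7, 10.9]] [[0.001, 0.001, 0.0], [0.001, 0.0, 0.0]]
```

View pics/ov_w10.png

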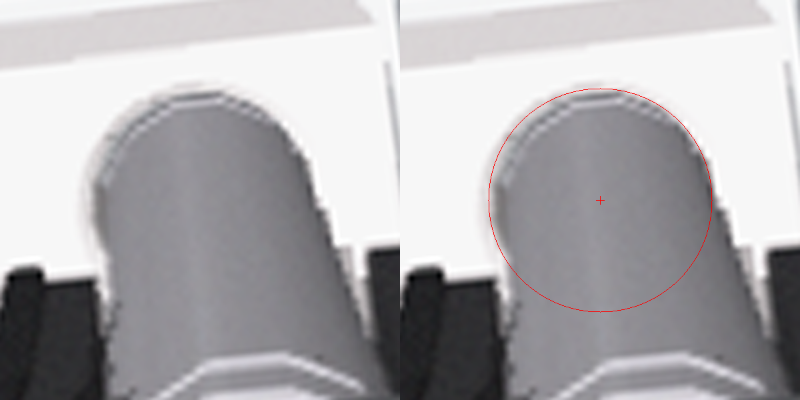

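The pin tip is inside the bore with no contact force. Continuing down.

Emit:
carry_out --grip '[-1, -1, -1, -1, -1, -1, -1]' --slide '[[0, -0.5, 3], [0, -0.3, 4], [0, 0, 4], [0, 0, 4], [0, 0, 3], [0, 0, 1], [0, 0, 0]]' --twist '[[0, 0, 0], [0, 0, 0], [0, 0, 0], [0, 0, 0], [0, 0, 0], [0, 0, 0], [0, 0, 0]]'

```text
time_s: 9.05
position: [0.5501, -0.1467, 0.0681]
tcp_rot: [[-0.112, 0.993, 0.031], [0.994, 0.112, 0.006], [0.003, 0.032, -0.999]]
force: [-0.3, -0.6, -1.0]
opening: 0.293
```

```bash
python3 -c "
from h import *
st()
planpin([.5490,-.148],.012,6.4,[-.00143,-.00054,-.0041,-.030],.055,2)"
```

```text
t 9.05 p [ 550.1 -146.7   68.1] jaw 6.41 tilt [0.031  0.0061] F [-0.3 -0.6 -1. ] M [-0.1   0.09 -0.03] op 25.5 q [-27.  38.  98.   2.  42. -34.]
pin bottom now [ 549.8 -148.2   13. ] axis xy [ 0.0017 -0.0013] TCP target [ 549.4 -146.5   67. ]
total slide [ 0.2 -0.7  1. ] twist [0.0016 0.0015 0.0002]
[[0.1, -0.4, 0.5], [0.1, -0.3, 0.5]] [[0.001, 0.001, 0.0], [0.001, 0.0, 0.0]]
```

Emit:
carry_out --grip '[-1, -1, -1]' --slide '[[0, 0, 1], [0, 0, 1], [0, 0, 0.5]]' --twist '[[0, 0, 0], [0, 0, 0], [0, 0, 0]]'

```text
time_s: 9.35
position: [0.5504, -0.1468, 0.0671]
tcp_rot: [[-0.112, 0.993, 0.032], [0.994, 0.112, 0.006], [0.002, 0.032, -0.999]]
force: [-1.0, -0.2, 0.8]
opening: 0.291
```

Emit:
carry_out --grip '[-0.1, -0.1, -0.1, -0.1]' --slide '[[0, 0, 0], [0, 0, 0], [0, 0, 0], [0, 0, 0]]' --twist '[[0, 0, 0], [0, 0, 0], [0, 0, 0], [0, 0, 0]]'

```text
time_s: 9.75
position: [0.5513, -0.1472, 0.0676]
tcp_rot: [[-0.112, 0.993, 0.034], [0.994, 0.112, 0.005], [0.001, 0.034, -0.999]]
force: [0.3, 0.9, 0.4]
opening: 0.44
```

```bash
python3 look.py wrist w11; python3 ov.py w11 .549 -.148 .014;python3 look.py scene c11
```

```text
t 9.75 p [ 551.3 -147.2   67.6] jaw 6.42 tilt [0.034  0.0045] F [0.3 0.9 0.4] M [-0.12  0.03 -0.01] op 38.3 q [-27.  38.  98.   2.  42. -34.]
t 9.8 p [ 551.3 -147.2   67.6] jaw 6.42 tilt [0.034  0.0046] F [-0.9 -0.4 -0.3] M [-0.1   0.05  0.01] op 39.0 q [-27.  38.  98.   2.  42. -34.]
```

View pics/w11.png

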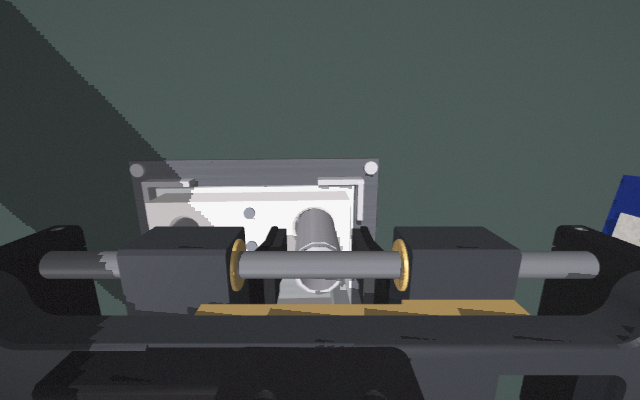

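Emit:
carry_out --grip '[-0.1, -0.1, -0.1, -0.1, -0.1, 0, 0, 0, 0, 0, 0, 0]' --slide '[[0, 0, -10], [0, 0, -25], [0, 0, -35], [10, 0, -35], [30, 2, -20], [40, 2, 0], [40, 2, 0], [40, 2, 0], [40, 2, 0], [30, 2, 0], [10, 0, 0], [0, 0, 0]]' --twist '[[0, 0, 0], [0, 0, 0], [0, 0, 0], [0, 0, 0], [0.007, 0, 0], [0.007, 0, 0], [0.007, 0, 0], [0.007, 0, 0], [0.006, 0, 0], [0, 0, 0], [0, 0, 0], [0, 0, 0]]'

```text
time_s: 11.05
position: [0.5346, 0.0982, 0.2066]
tcp_rot: [[-0.108, 0.994, 0.011], [0.994, 0.108, -0.001], [-0.003, 0.011, -1.0]]
force: [-0.3, -0.7, 0.1]
opening: 0.498
```

```bash
python3 look.py side s12; python3 -c "
from h import *
plan([.598,.141,.14],6.4,0,n=3)
c=dict(np.load('s12.npz'));W=world(c)
m=(np.hypot(W[...,0]-.5493,W[...,1]+.148)<.02)&(W[...,2]>.05);P=W[m];print('pin top',len(P),np.percentile(P[:,2],[50,90,98]),circ(P[P[:,2]<.092],.013,np.array([.549,-.148])))
m=(np.hypot(W[...,0]-.474,W[...,1]+.249)<.02)&(W[...,2]>.05);P=W[m];print('other thick',len(P),np.percentile(P[:,2],[50,90,98]))
cv2.imwrite('pics/s12c.png',cv2.resize(c['color'][110:240,300:460,::-1],None,fx=4,fy=4,interpolation=2))
"
```

```text
t 11.05 p [534.6  98.2 206.6] jaw 6.18 tilt [ 0.0113 -0.0014] F [-0.3 -0.7  0.1] M [-0.07  0.05 -0.05] op 43.4 q [-1. 25. 95. -0. 59. -7.]
n 3 dist 101.6 ang 0.72
"grip": [0, 0, 0] 
"slide": [[12.0, 22.0, 22.0], [12.0, 22.0, 23.0], [13.0, 23.0, 22.0]] 
"twist": [[0.004, 0.001, -0.002], [0.004, 0.001, -0.001], [0.003, 0.001, -0.002]]
pin top 141 [0.08625205 0.10133765 0.10539611] (array([ 0.54896738, -0.14906717]), np.float64(0.0021811601072426003))Traceback (most recent call last):
  File "<string>", line 6, in <module>
    m=(np.hypot(W[...,0]-.474,W[...,1]+.249)<.02)&(W[...,2]>.05);P=W[m];print('other thick',len(P),np.percentile(P[:,2],[50,90,98]))
                                                                                                   ~~~~~~~~~~~~~^^^^^^^^^^^^^^^^^^^
    return _quantile_unchecked(
        a, q, axis, out, overwrite_input, method, keepdims, weights)
    return _ureduce(a,
                    func=_quantile_ureduce_func,
    ...<5 lines>...
                    overwrite_input=overwrite_input,
                    method=method)
    r = func(a, **kwargs)
    result = _quantile(arr,
                       quantiles=q,
    ...<2 lines>...
                       out=out,
                       weights=wgt)
    slices_having_nans = np.isnan(arr[-1, ...])
                                  ~~~^^^^^^^^^
IndexError: index -1 is out of bounds for axis 0 with size 0
```

Emit:
carry_out --grip '[0, 0, 0, 0, 0]' --slide '[[12, 22, 10], [12, 22, 20], [12, 18, 22], [0, 0, 0], [0, 0, 0]]' --twist '[[0.004, 0.001, 0], [0.004, 0.001, 0], [0.002, 0.001, 0], [0, 0, 0], [0, 0, 0]]'

```text
time_s: 11.6
position: [0.5967, 0.132, 0.1549]
tcp_rot: [[-0.098, 0.995, 0.003], [0.995, 0.098, -0.003], [-0.004, 0.003, -1.0]]
force: [0.2, 0.9, 0.1]
opening: 0.501
```

```bash
python3 look.py wrist w13; python3 -c "
from h import *
plan([.598,.141,.09],6.4,0,n=4)
c=dict(np.load('w13.npz'));W=world(c,c['T'])
m=(np.hypot(W[...,0]-.598,W[...,1]-.141)<.02)&(abs(W[...,2]-.08)<.006);P=W[m]
print(len(P),cv2.minEnclosingCircle(P[:,:2].astype(np.float32)) if len(P) else 0)"
```

```text
t 11.6 p [596.7 132.  154.9] jaw 5.65 tilt [ 0.0031 -0.0033] F [0.2 0.9 0.1] M [-0.08 -0.03  0.  ] op 43.5 q [ 2. 34. 88. -0. 58. -3.]
n 4 dist 65.7 ang 0.82
"grip": [0, 0, 0, 0] 
"slide": [[2.0, 1.0, 16.0], [2.0, 0.0, 16.0], [3.0, 1.0, 16.0], [2.0, 0.0, 17.0]] 
"twist": [[0.001, 0.001, -0.003], [0.001, 0.001, -0.003], [0.0, 0.001, -0.004], [0.001, 0.001, -0.003]]
206 ((0.5982750654220581, 0.1409206986427307), 0.008130037225782871)
```

View pics/w13.png

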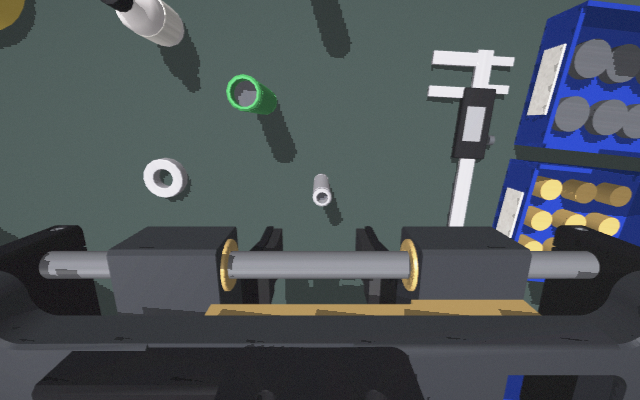

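Emit:
carry_out --grip '[0, 0, 0, 0, 0]' --slide '[[3, 0.5, 14], [3, 0.5, 20], [3, 0.5, 22], [0, 0, 14], [0, 0, 0]]' --twist '[[0.001, 0.001, -0.004], [0.001, 0.001, -0.004], [0, 0.001, -0.004], [0, 0, 0], [0, 0, 0]]'

```text
time_s: 12.15
position: [0.5964, 0.137, 0.0854]
tcp_rot: [[-0.106, 0.994, 0.005], [0.994, 0.106, -0.001], [-0.002, 0.005, -1.0]]
force: [-0.6, -0.3, 0.2]
opening: 0.497
```

```bash
python3 look.py wrist w14; python3 -c "
from h import *
plan([.5982,.1410,.048],6.4,0,n=3)
c=dict(np.load('w14.npz'));held(c,0,.008,-.02,.05)"
```

```text
t 12.15 p [596.4 137.   85.4] jaw 6.11 tilt [ 0.0049 -0.001 ] F [-0.6 -0.3  0.2] M [-0.12  0.01  0.01] op 43.3 q [ 3. 39. 90. -0. 50. -4.]
n 3 dist 38.5 ang 0.46
"grip": [0, 0, 0] 
"slide": [[1.3, 0.5, 12.8], [1.3, 0.5, 12.7], [1.2, 0.5, 12.8]] 
"twist": [[0.002, 0.001, -0.002], [0.002, 0.0, -0.002], [0.002, 0.001, -0.001]]
held: n 875 axis at TCP z=0 x,y mm [1.73 2.4 ] slopes [ 0.3734 -0.0799] sd 0.0021 z max 0.0489 zmin 0.0032
```

Emit:
carry_out --grip '[0, 0, 0, 0, 0, 0]' --slide '[[2, 0.7, 10], [2, 0.7, 13], [1, 0.6, 10], [0, 0, 4], [0, 0, 0], [0, 0, 0]]' --twist '[[0.002, 0, -0.002], [0.002, 0, -0.001], [0.001, 0, 0], [0, 0, 0], [0, 0, 0], [0, 0, 0]]'

```text
time_s: 12.8
position: [0.6002, 0.1423, 0.0486]
tcp_rot: [[-0.109, 0.994, 0.005], [0.994, 0.109, -0.001], [-0.002, 0.005, -1.0]]
force: [0.2, 0.2, 0.4]
opening: 0.5
```

```bash
python3 look.py wrist w15; python3 -c "
from h import *
plan([.5982,.1410,.047],6.4,0,n=1)
c=dict(np.load('w15.npz'));held(c,0,.008,.005,.04)"
```

```text
t 12.8 p [600.2 142.3  48.6] jaw 6.28 tilt [ 0.0054 -0.0014] F [0.2 0.2 0.4] M [-0.06 -0.02 -0.01] op 43.5 q [ 3. 43. 91. -0. 46. -3.]
n 1 dist 2.9 ang 0.34
"grip": [0] 
"slide": [[-1.1, -2.2, 1.7]] 
"twist": [[0.005, 0.002, -0.002]]
held: n 372 axis at TCP z=0 x,y mm [-1.44 -1.97] slopes [ 0.0021 -0.0075] sd 0.0002 z max 0.0397 zmin 0.0051
```

View pics/w15.png

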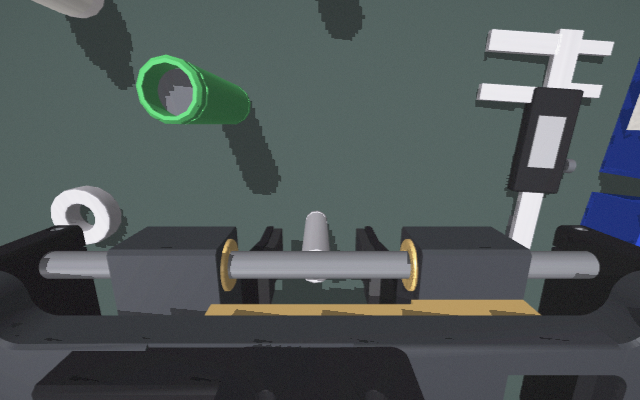

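Emit:
carry_out --grip '[0, 0, -1, -1, -1, -1, -1, -1, -1]' --slide '[[-1, -1.5, 0], [0, -0.3, 0], [0, 0, 0], [0, 0, 0], [0, 0, 0], [0, 0, 0], [0, 0, 0], [0, 0, 0], [0, 0, 0]]' --twist '[[0.005, 0.001, 0], [0, 0, 0], [0, 0, 0], [0, 0, 0], [0, 0, 0], [0, 0, 0], [0, 0, 0], [0, 0, 0], [0, 0, 0]]'

```text
time_s: 13.75
position: [0.5993, 0.141, 0.0502]
tcp_rot: [[-0.109, 0.994, 0.003], [0.994, 0.109, -0.001], [-0.001, 0.003, -1.0]]
force: [0.3, -0.2, 0.5]
opening: 0.173
```

```bash
python3 look.py wrist w16; python3 -c "
from h import *
c=dict(np.load('w16.npz'));held(c,0,.008,.005,.04)"
```

```text
t 13.75 p [599.3 141.   50.2] jaw 6.27 tilt [ 0.0027 -0.0007] F [ 0.3 -0.2  0.5] M [-0.07  0.   -0.04] op 15.1 q [ 3. 43. 91. -0. 47. -3.]
held: n 363 axis at TCP z=0 x,y mm [-0.13 -0.37] slopes [-0.0003 -0.0078] sd 0.0002 z max 0.0392 zmin 0.005
```

Emit:
carry_out --grip '[-1, -1, -1, -1, -1, -1, -1, -1, -1, -1, -1, -1]' --slide '[[0, 0, -15], [0, 0, -35], [0, 0, -40], [-10, -2, -40], [-30, -8, -20], [-42, -9, 0], [-42, -9, 0], [-42, -9, 0], [-42, -9, 0], [-42, -9, 0], [-40, -9, 0], [-20, -4, 0]]' --twist '[[0, 0, 0], [0, 0, 0], [0, 0, 0], [0, 0, 0], [0, 0, 0], [0, 0, 0], [0, 0, 0], [0, 0, 0], [0, 0, 0], [0, 0, 0], [0, 0, 0], [0, 0, 0]]'

```text
time_s: 15.0
position: [0.5667, -0.1822, 0.2197]
tcp_rot: [[-0.118, 0.993, 0.016], [0.993, 0.118, -0.005], [-0.007, 0.015, -1.0]]
force: [0.0, 0.5, -0.3]
opening: 0.173
```

```bash
python3 -c "
from h import *
st()
planpin([.5594,-.2392],.13,6.4,[-.00013,-.00037,-.0003,-.0078],.050,2)"
```

```text
t 15.0 p [ 566.7 -182.2  219.7] jaw 6.8 tilt [ 0.0157 -0.0052] F [ 0.   0.5 -0.3] M [-0.06  0.02  0.  ] op 15.1 q [-29.  28.  87.   0.  64. -36.]
pin bottom now [ 566.7 -182.7  169.7] axis xy [ 0.008  -0.0064] TCP target [ 559.8 -239.   180. ]
total slide [-55.3 -14.2  39.9] twist [0.0072 0.0072 0.007 ]
[[-27.7, -7.1, 20.0], [-27.7, -6.9, 19.8]] [[0.004, 0.004, 0.004], [0.003, 0.003, 0.003]]
```

Emit:
carry_out --grip '[-1, -1, -1, -1, -1, -1, -1]' --slide '[[-28, -7, 0], [-26, -7, 10], [0, 0, 25], [0, 0, 30], [0, 0, 15], [0, 0, 0], [0, 0, 0]]' --twist '[[0.004, 0.004, 0.004], [0.003, 0.003, 0.003], [0, 0, 0], [0, 0, 0], [0, 0, 0], [0, 0, 0], [0, 0, 0]]'

```text
time_s: 15.7
position: [0.5602, -0.2472, 0.1466]
tcp_rot: [[-0.103, 0.995, 0.018], [0.995, 0.103, -0.006], [-0.008, 0.017, -1.0]]
force: [-0.4, -0.1, -0.3]
opening: 0.178
```

```bash
python3 look.py wrist w17; python3 -c "
from h import *
c=dict(np.load('w17.npz'));held(c,0,.008,.005,.048)
planpin([.5594,-.2392],.052,6.4,[-.00013,-.00037,-.0003,-.0078],.050,2)";python3 ov.py w17 .5594 -.2392 .009
```

```text
t 15.7 p [ 560.2 -247.2  146.6] jaw 5.93 tilt [ 0.0176 -0.0064] F [-0.4 -0.1 -0.3] M [-0.05  0.05 -0.02] op 15.5 q [-34.  34.  89.   0.  56. -41.]
held: n 413 axis at TCP z=0 x,y mm [-0.14 -0.31] slopes [ 0.0003 -0.0082] sd 0.0002 z max 0.0463 zmin 0.0051
pin bottom now [ 560.4 -247.8   96.8] axis xy [ 0.0102 -0.0077] TCP target [ 559.8 -239.   102. ]
total slide [ 8.6 -0.4 44.7] twist [ 0.0093  0.0088 -0.008 ]
[[4.3, -0.2, 22.4], [4.2, -0.1, 22.3]] [[0.005, 0.004, -0.004], [0.004, 0.005, -0.004]]
```

View pics/w17.png

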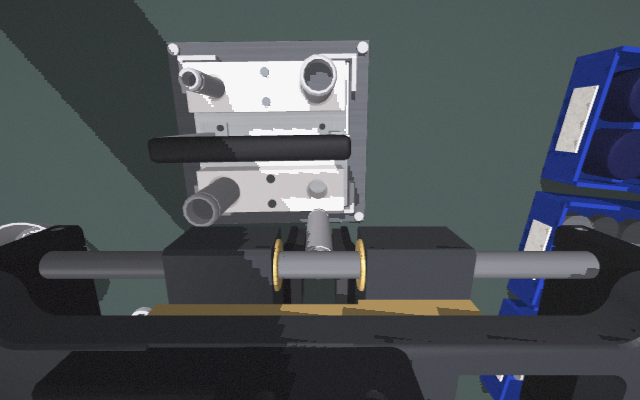

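View pics/ov_w17.png

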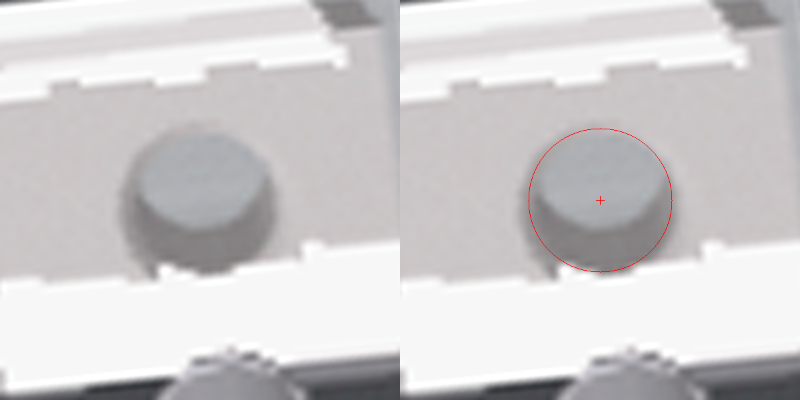

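The thick pin is seated at (319,75) and the slim bore at (317,187) matches the prediction.

Emit:
carry_out --grip '[-1, -1, -1, -1, -1]' --slide '[[4, -0.3, 6], [4, -0.3, 14], [0.5, 0, 14], [0, 0, 8], [0, 0, 0]]' --twist '[[0.004, 0.004, -0.004], [0.004, 0.004, -0.003], [0, 0, 0], [0, 0, 0], [0, 0, 0]]'

```text
time_s: 16.25
position: [0.5608, -0.2381, 0.1045]
tcp_rot: [[-0.113, 0.994, 0.013], [0.994, 0.113, -0.002], [-0.003, 0.012, -1.0]]
force: [-0.0, 1.2, -0.5]
opening: 0.178
```

```bash
python3 look.py wrist w18; python3 -c "
from h import *
planpin([.5592,-.2392],.044,6.4,[-.00013,-.00034,-.0000,-.0080],.050,2)";python3 ov.py w18 .5592 -.2392 .009
```

```text
t 16.25 p [ 560.8 -238.1  104.5] jaw 6.47 tilt [ 0.0127 -0.0017] F [-0.   1.2 -0.5] M [-0.07  0.08 -0.  ] op 15.5 q [-34.  37.  91.   0.  51. -40.]
pin bottom now [ 561.  -238.5   54.9] axis xy [ 0.0052 -0.0029] TCP target [ 559.5 -239.    94. ]
total slide [-0.6 -1.7 10.9] twist [0.0049 0.0034 0.0011]
[[-0.3, -0.9, 5.4], [-0.4, -0.8, 5.5]] [[0.002, 0.002, 0.001], [0.003, 0.001, 0.0]]
```

View pics/ov_w18.png

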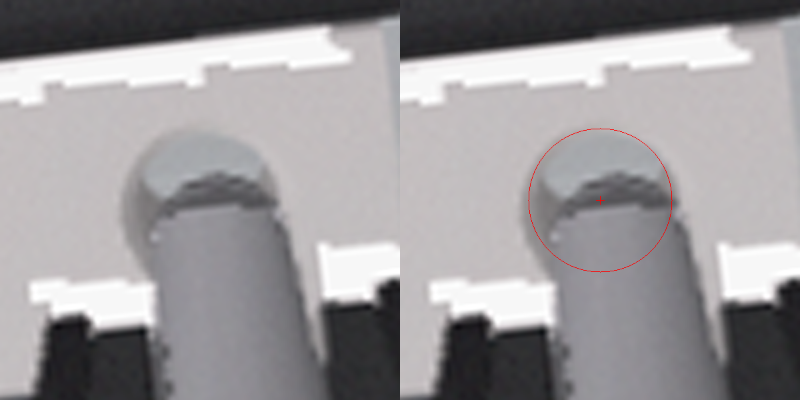

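Emit:
carry_out --grip '[-1, -1, -1, -1, -1]' --slide '[[-0.3, -1, 2], [-0.3, -0.8, 3], [0, 0, 3], [0, 0, 1], [0, 0, 0]]' --twist '[[0.002, 0.001, 0], [0.002, 0.001, 0], [0, 0, 0], [0, 0, 0], [0, 0, 0]]'

```text
time_s: 16.8
position: [0.56, -0.2399, 0.0958]
tcp_rot: [[-0.112, 0.994, 0.01], [0.994, 0.112, -0.001], [-0.003, 0.01, -1.0]]
force: [0.4, 0.6, -0.7]
opening: 0.177
```

```bash
python3 look.py wrist w19; python3 -c "
from h import *
planpin([.5592,-.2392],.034,6.4,[-.00013,-.00034,-.0000,-.0080],.050,2)";python3 ov.py w19 .5592 -.2392 .009
```

```text
t 16.8 p [ 560.  -239.9   95.8] jaw 6.44 tilt [ 0.0102 -0.0015] F [ 0.4  0.6 -0.7] M [-0.12  0.08  0.01] op 15.4 q [-34.  38.  91.   0.  50. -40.]
pin bottom now [ 559.8 -240.2   45.9] axis xy [ 0.0023 -0.0024] TCP target [ 559.5 -239.    84. ]
total slide [ 1.  -0.5 11.9] twist [0.002  0.0027 0.0008]
[[0.5, -0.2, 5.9], [0.5, -0.3, 6.0]] [[0.001, 0.001, 0.0], [0.001, 0.002, 0.001]]
```

View pics/ov_w19.png

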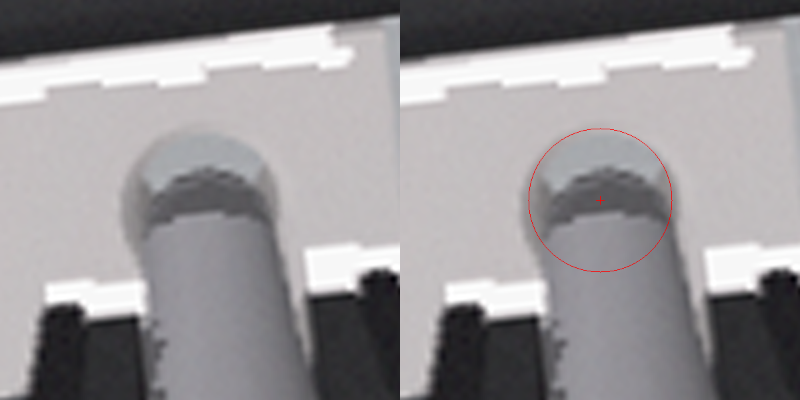

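Emit:
carry_out --grip '[-1, -1, -1, -1, -1]' --slide '[[0.6, -0.4, 1], [0.4, -0.2, 2], [0, 0, 3], [0, 0, 3], [0, 0, 0]]' --twist '[[0.001, 0.001, 0], [0.001, 0.001, 0], [0, 0, 0], [0, 0, 0], [0, 0, 0]]'

```text
time_s: 17.35
position: [0.5596, -0.2391, 0.0866]
tcp_rot: [[-0.112, 0.994, 0.009], [0.994, 0.112, -0.0], [-0.001, 0.009, -1.0]]
force: [-0.1, -0.3, -1.3]
opening: 0.177
```

```bash
python3 look.py wrist w20; python3 -c "
from h import *
planpin([.5592,-.2392],.012,6.4,[-.00013,-.00034,-.0000,-.0080],.050,2)";python3 ov.py w20 .5592 -.2392 .009
```

```text
t 17.35 p [ 559.6 -239.1   86.6] jaw 6.44 tilt [ 0.0088 -0.0002] F [-0.1 -0.3 -1.3] M [-0.11  0.08  0.01] op 15.4 q [-34.  39.  91.   0.  49. -40.]
pin bottom now [ 559.4 -239.3   36.7] axis xy [ 0.001  -0.0012] TCP target [ 559.5 -239.    62. ]
total slide [ 0.1 -0.4 24.7] twist [0.0009 0.0013 0.0007]
[[0.1, -0.2, 12.4], [0.0, -0.2, 12.3]] [[0.0, 0.001, 0.0], [0.001, 0.0, 0.001]]
```

View pics/ov_w20.png

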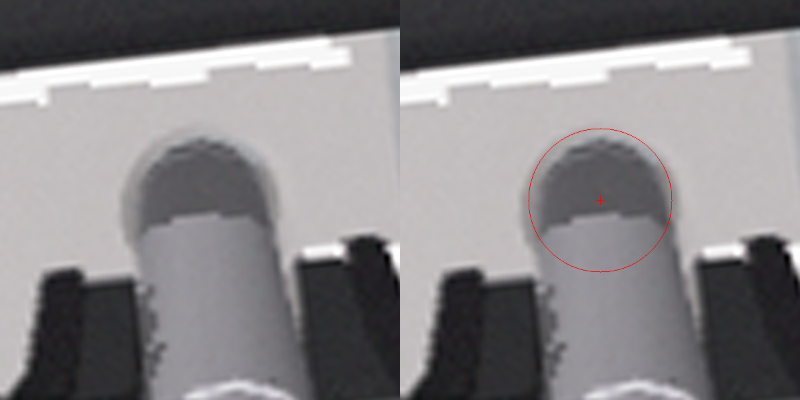

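Centred and entering. Continuing down.

Emit:
carry_out --grip '[-1, -1, -1, -1, -1, -1, -1, -1]' --slide '[[0, -0.2, 3], [0, 0, 4], [0, 0, 4], [0, 0, 4], [0, 0, 4], [0, 0, 3], [0, 0, 1], [0, 0, 0]]' --twist '[[0, 0, 0], [0, 0, 0], [0, 0, 0], [0, 0, 0], [0, 0, 0], [0, 0, 0], [0, 0, 0], [0, 0, 0]]'

```text
time_s: 18.2
position: [0.5599, -0.2394, 0.0621]
tcp_rot: [[-0.112, 0.994, 0.009], [0.994, 0.112, -0.001], [-0.002, 0.009, -1.0]]
force: [-0.5, -0.1, 1.5]
opening: 0.171
```

```bash
python3 -c "
from h import *
st()
planpin([.5592,-.2392],.012,6.4,[-.00013,-.00034,-.0000,-.0080],.050,2)"
```

```text
t 18.2 p [ 559.9 -239.4   62.1] jaw 6.45 tilt [ 0.0092 -0.0006] F [-0.5 -0.1  1.5] M [-0.03  0.1  -0.05] op 14.9 q [-34.  41.  92.   0.  47. -40.]
pin bottom now [ 559.7 -239.6   12.1] axis xy [ 0.0013 -0.0015] TCP target [ 559.5 -239.    62. ]
total slide [ 0.4 -0.4  0.1] twist [0.0011 0.0016 0.0009]
[[0.2, -0.2, 0.1], [0.2, -0.2, 0.0]] [[0.001, 0.001, 0.0], [0.0, 0.001, 0.001]]
```

Seated (light contact). Press lightly, release, retreat.

Emit:
carry_out --grip '[-1, -0.3, -0.3, -0.3, -0.3, -0.3, -0.3, -0.3, -0.3, -0.3]' --slide '[[0, 0, 1], [0, 0, 0], [0, 0, 0], [0, 0, 0], [0, 0, -8], [0, 0, -20], [0, 0, -35], [0, 0, -40], [0, 0, -30], [0, 0, 0]]' --twist '[[0, 0, 0], [0, 0, 0], [0, 0, 0], [0, 0, 0], [0, 0, 0], [0, 0, 0], [0, 0, 0], [0, 0, 0], [0, 0, 0], [0, 0, 0]]'

```text
time_s: 19.2
position: [0.5588, -0.2393, 0.2004]
tcp_rot: [[-0.112, 0.994, 0.009], [0.994, 0.112, -0.0], [-0.001, 0.009, -1.0]]
force: [0.7, -0.5, 0.2]
opening: 0.353
```

```bash
python3 look.py wrist w21
```

```text
t 19.2 p [ 558.8 -239.3  200.4] jaw 6.45 tilt [ 0.0086 -0.0001] F [ 0.7 -0.5  0.2] M [-0.14  0.01 -0.04] op 30.7 q [-34.  30.  86.   0.  63. -40.]
```

View pics/w21.png

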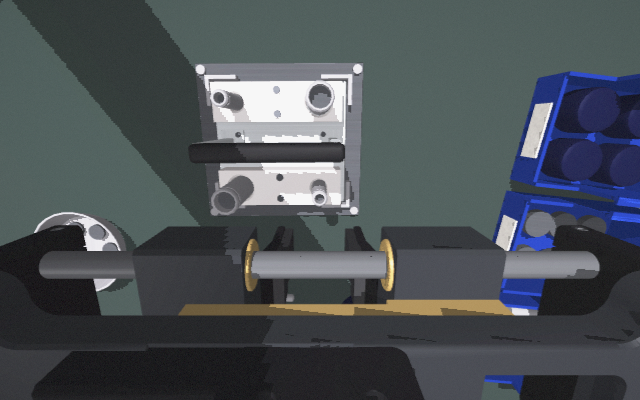

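```bash
python3 -c "
from h import *
c=dict(np.load('w21.npz'));W=world(c,c['T'])[:225].reshape(-1,3)
for n,x,y in(('thick',.549,-.148),('slim',.5592,-.2392),('thick in',.4718,-.2491),('slim in',.4615,-.1577)):
    P=W[(np.hypot(W[:,0]-x,W[:,1]-y)<.018)&(W[:,2]>.06)];print(n,len(P),np.percentile(P[:,2],[90,97]).round(4),P[P[:,2]>np.percentile(P[:,2],97)-.005].mean(0).round(4))
P=W[(abs(W[:,2]-.121)<.006)&(abs(W[:,0]-.51)<.09)&(abs(W[:,1]+.198)<.04)]
print(len(P),np.median(P[:,2]),cv2.minAreaRect(P[:,:2].astype(np.float32)*1000))
plan([.5104,-.1985,.2],-83.6,0.0)
"
```

```text
thick 779 [0.1031 0.1036] [ 0.5497 -0.148   0.1024]
slim 295 [0.0932 0.0937] [ 0.5597 -0.2391  0.0922]
thick in 919 [0.1028 0.1036] [ 0.4731 -0.2493  0.1021]
slim in 419 [0.0931 0.0937] [ 0.4627 -0.1587  0.0921]
3031 0.1214992914810337 ((511.2015686035156, -198.794921875), (128.8157196044922, 16.053203582763672), 6.258417129516602)
n 11 dist 62.1 ang 90.04
"grip": [0.0, 0.0, 0.0, 0.0, 0.0, 0.0, 0.0, 0.0, 0.0, 0.0, 0.0] 
"slide": [[4.0, -4.0, 0.0], [4.0, -4.0, 0.0], [3.0, -5.0, 0.0], [2.0, -5.0, 0.0], [1.0, -5.0, 0.0], [1.0, -6.0, 0.0], [0.0, -6.0, 0.0], [-1.0, -5.0, 0.0], [-2.0, -5.0, -1.0], [-3.0, -5.0, 0.0], [-4.0, -5.0, -1.0]] 
"twist": [[0.0, -0.001, 0.143], [0.0, 0.0, 0.143], [0.0, -0.001, 0.143], [0.0, -0.001, 0.143], [0.001, -0.001, 0.143], [0.001, 0.0, 0.143], [0.0, 0.0, 0.143], [0.0, -0.001, 0.143], [0.001, -0.001, 0.143], [0.001, 0.0, 0.142], [0.0, 0.0, 0.143]]
```

Both new pins' tops equal those of their seated twins (about 0.1035 and 0.0937). Turning for the handle.

Emit:
carry_out --grip '[0, 0, 0, 0, 0, 0, 0, 0, 0, 0, 0, 0]' --slide '[[4, -4, 0], [4, -4, 0], [3, -5, 0], [2, -5, 0], [1, -5, 0], [1, -6, 0], [0, -6, 0], [-1, -5, 0], [-2, -5, 0], [-3, -5, 0], [-4, -5, 0], [0, 0, 0]]' --twist '[[0, 0, 0.143], [0, 0, 0.143], [0, 0, 0.143], [0, 0, 0.143], [0, 0, 0.143], [0, 0, 0.143], [0, 0, 0.143], [0, 0, 0.143], [0, 0, 0.143], [0, 0, 0.143], [0, 0, 0.143], [0, 0, 0]]'

```text
time_s: 20.45
position: [0.498, -0.1886, 0.1831]
tcp_rot: [[0.999, 0.044, -0.023], [0.045, -0.999, 0.021], [-0.023, -0.022, -1.0]]
force: [-0.1, -0.2, 0.3]
opening: 0.502
```

```bash
python3 -c "
from h import *
st()
plan([.5108,-.1987,.16],-83.7,0.0,n=4)
"
```

```text
t 20.45 p [ 498.  -188.6  183.1] jaw -87.45 tilt [-0.0235  0.0209] F [-0.1 -0.2  0.3] M [-0.04  0.13  0.05] op 43.7 q [-33.  27.  96.   0.  58.  54.]
n 4 dist 28.3 ang 4.15
"grip": [0.0, 0.0, 0.0, 0.0] 
"slide": [[3.2, 2.8, 5.7], [3.1, 2.8, 5.7], [3.1, 2.8, 5.7], [3.0, 2.9, 5.7]] 
"twist": [[-0.006, 0.005, -0.016], [-0.006, 0.006, -0.016], [-0.005, 0.005, -0.017], [-0.006, 0.006, -0.016]]
```

Emit:
carry_out --grip '[0, 0, 0, 0, 0, 0]' --slide '[[3.2, 2.8, 4], [3.1, 2.8, 5], [3.1, 2.8, 5], [3, 2.8, 4], [0, 0, 0], [0, 0, 0]]' --twist '[[-0.006, 0.005, -0.016], [-0.006, 0.005, -0.016], [-0.005, 0.005, -0.016], [-0.006, 0.006, -0.016], [0, 0, 0], [0, 0, 0]]'

```text
time_s: 21.05
position: [0.5119, -0.1998, 0.1605]
tcp_rot: [[0.992, 0.123, -0.002], [0.123, -0.992, -0.0], [-0.002, 0.0, -1.0]]
force: [0.5, 0.1, -0.4]
opening: 0.501
```

```bash
python3 look.py wrist w22;python3 -c "
from h import *
plan([.5108,-.1987,.13],-83.7,0.0,n=4)
c=dict(np.load('w22.npz'));W=world(c,c['T'])[:225].reshape(-1,3)
P=W[(abs(W[:,2]-.121)<.006)&(abs(W[:,0]-.51)<.09)&(abs(W[:,1]+.198)<.04)]
print(len(P),np.median(P[:,2]),cv2.minAreaRect(P[:,:2].astype(np.float32)*1000))
"
```

```text
t 21.05 p [ 511.9 -199.8  160.5] jaw -82.96 tilt [-0.0017 -0.0004] F [ 0.5  0.1 -0.4] M [-0.06  0.17 -0.07] op 43.6 q [-33.  29.  96.  -0.  54.  50.]
n 4 dist 30.6 ang 0.74
"grip": [0.0, 0.0, 0.0, 0.0] 
"slide": [[-0.2, -0.3, 7.6], [-0.2, -0.3, 7.7], [-0.3, -0.3, 7.6], [-0.2, -0.3, 7.7]] 
"twist": [[0.0, 0.0, 0.003], [0.0, 0.001, 0.003], [0.0, 0.0, 0.003], [0.0, 0.001, 0.004]]
2074 0.12151964004909763 ((542.3054809570312, -195.16749572753906), (67.00137329101562, 16.019752502441406), 7.1995768547058105)
```

View pics/w22.png

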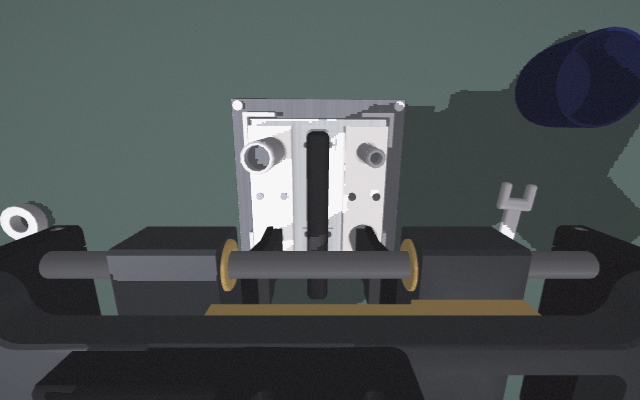

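Emit:
carry_out --grip '[0, 0, 0, 0, 0, 0, 0]' --slide '[[-0.3, -0.4, 6], [-0.3, -0.4, 12], [-0.2, -0.2, 15], [0, 0, 15], [0, 0, 10], [0, 0, 0], [0, 0, 0]]' --twist '[[0, 0, 0.003], [0, 0, 0.003], [0, 0, 0.002], [0, 0, 0], [0, 0, 0], [0, 0, 0], [0, 0, 0]]'

```text
time_s: 21.8
position: [0.5105, -0.1986, 0.0985]
tcp_rot: [[0.994, 0.114, -0.001], [0.114, -0.994, -0.001], [-0.001, 0.0, -1.0]]
force: [0.4, 0.1, 0.0]
opening: 0.5
```

```bash
python3 -c "
from h import *
st()
plan([.5108,-.1987,.092],-83.5,0.0,n=2)
"
```

```text
t 21.8 p [ 510.5 -198.6   98.5] jaw -83.46 tilt [-0.0013 -0.0006] F [0.4 0.1 0. ] M [-0.05  0.17  0.01] op 43.5 q [-33.  35.  99.  -0.  46.  51.]
n 2 dist 6.5 ang 0.09
"grip": [0.0, 0.0] 
"slide": [[0.1, 0.1, 3.2], [0.1, 0.1, 3.3]] 
"twist": [[0.0, 0.001, 0.0], [0.0, 0.0, 0.001]]
```

Emit:
carry_out --grip '[0, 0, 0, -1, -1, -1, -1, -1, -1, -1, -1]' --slide '[[0.1, 0.1, 3.5], [0.1, 0.1, 3], [0, 0, 0], [0, 0, 0], [0, 0, 0], [0, 0, 0], [0, 0, 0], [0, 0, 0], [0, 0, 0], [0, 0, 0], [0, 0, 0]]' --twist '[[0, 0.001, 0], [0, 0, 0], [0, 0, 0], [0, 0, 0], [0, 0, 0], [0, 0, 0], [0, 0, 0], [0, 0, 0], [0, 0, 0], [0, 0, 0], [0, 0, 0]]'

```text
time_s: 22.9
position: [0.512, -0.1987, 0.0935]
tcp_rot: [[0.994, 0.114, 0.003], [0.114, -0.994, -0.002], [0.003, 0.002, -1.0]]
force: [0.7, 0.8, -0.0]
opening: 0.178
```

```bash
python3 look.py wrist w23; python3 look.py side s23
```

```text
t 22.9 p [ 512.  -198.7   93.5] jaw -83.48 tilt [ 0.0033 -0.0017] F [ 0.7  0.8 -0. ] M [ 0.13  0.14 -0.04] op 15.5 q [-33.  35. 100.   0.  45.  51.]
t 22.95 p [ 512.  -198.7   93.5] jaw -83.48 tilt [ 0.0033 -0.0017] F [ 0.5  1.2 -0. ] M [ 0.12  0.11 -0.03] op 15.7 q [-33.  35. 100.   0.  45.  51.]
```

View pics/w23.png

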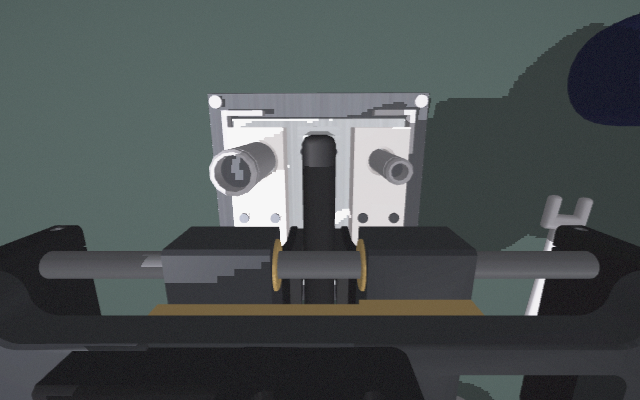

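Handle held. Lifting slowly first.

Emit:
carry_out --grip '[-1, -1, -1, -1, -1, -1]' --slide '[[0, 0, -2], [0, 0, -3], [0, 0, -3], [0, 0, -3], [0, 0, -3], [0, 0, 0]]' --twist '[[0, 0, 0], [0, 0, 0], [0, 0, 0], [0, 0, 0], [0, 0, 0], [0, 0, 0]]'

```text
time_s: 23.6
position: [0.5099, -0.1976, 0.1048]
tcp_rot: [[0.994, 0.114, -0.002], [0.114, -0.994, 0.002], [-0.002, -0.002, -1.0]]
force: [1.1, 0.1, -8.1]
opening: 0.181
```

```bash
cat > lev.py <<'E'
import sys
from h import *
a=dict(np.load('w23.npz'));n=sys.argv[1];b=dict(np.load(n+'.npz'))
def bar(c):
    W=world(c,c['T'])
    out=[]
    # bar tops in tool frame (x along carrier x)
    P=world(c,np.array(c['T_tool_cam']))[:225].reshape(-1,3)
    m=(P[:,0]>.015)&(P[:,0]<.068)&(abs(abs(P[:,1])-.046)<.018)&(abs(P[:,2]-.053)<.012)
    P=P[m];A=np.c_[P[:,:2],np.ones(len(P))]
    q=least_squares(lambda k:A@k-P[:,2],[0,0,.053],loss='soft_l1',f_scale=.001).x
    nt=np.array([q[0],q[1],-1]);nt/=np.linalg.norm(nt)
    R=c['T'][:3,:3]@np.array(c['T_tool_cam'])[:3,:3].T
    return len(P),q.round(4),(R@nt).round(4)
print('docked',bar(a));print('now',bar(b))
E
python3 look.py wrist w24; python3 lev.py w24; python3 -c "
from h import *
plan([.512,-.1987,.193],-83.5,-1,n=10)"
```

```text
t 23.6 p [ 509.9 -197.6  104.8] jaw -83.47 tilt [-0.002   0.0017] F [ 1.1  0.1 -8.1] M [ 0.04 -0.16  0.07] op 15.8 q [-33.  34.  99.   0.  47.  51.]
docked (4465, array([0.0042, 0.002 , 0.0526]), array([1.1e-03, 2.0e-04, 1.0e+00]))
now (4514, array([0.0011, 0.0013, 0.0526]), array([ 0.0033, -0.0029,  1.    ]))
n 10 dist 88.3 ang 0.15
"grip": [-1, -1, -1, -1, -1, -1, -1, -1, -1, -1] 
"slide": [[0.0, 0.0, -9.0], [0.0, 0.0, -9.0], [0.0, 0.0, -9.0], [0.0, 0.0, -9.0], [0.0, 0.0, -9.0], [0.0, 0.0, -9.0], [0.0, 0.0, -9.0], [1.0, 0.0, -8.0], [0.0, 1.0, -9.0], [1.0, 0.0, -8.0]] 
"twist": [[0.0, 0.0, 0.0], [0.0, 0.0, 0.0], [0.0, 0.0, 0.0], [0.0, 0.0, 0.0], [0.0, 0.0, 0.0], [0.0, 0.0, 0.0], [0.0, 0.0, 0.0], [-0.001, 0.001, 0.0], [0.0, 0.0, 0.0], [-0.001, 0.001, 0.0]]
```

View pics/w24.png

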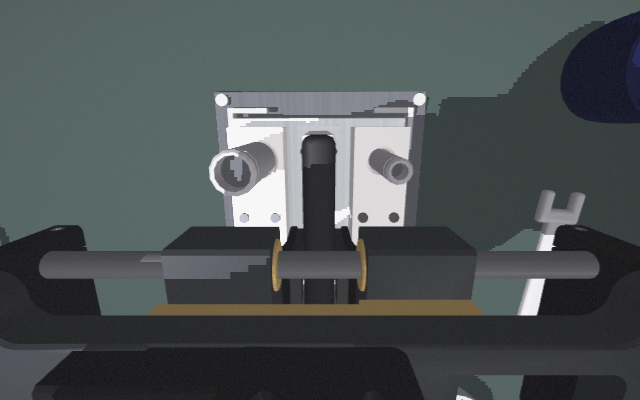

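It carries the full 8.1 N and is level within about 0.25°. Continuing up.

Emit:
carry_out --grip '[-1, -1, -1, -1, -1, -1]' --slide '[[0.2, 0, -4], [0.2, 0, -6], [0.2, 0, -7], [0.2, 0, -7], [0, 0, -5], [0, 0, 0]]' --twist '[[-0.001, 0, 0], [-0.001, 0, 0], [0, 0, 0], [0, 0, 0], [0, 0, 0], [0, 0, 0]]'

```text
time_s: 24.25
position: [0.5091, -0.197, 0.1364]
tcp_rot: [[0.993, 0.114, -0.005], [0.114, -0.993, 0.0], [-0.005, -0.001, -1.0]]
force: [0.3, 0.0, -8.2]
opening: 0.182
```

```bash
python3 look.py wrist w25; python3 lev.py w25; python3 -c "
from h import *
plan([.512,-.1987,.193],-83.5,-1,n=10)"
```

```text
t 24.25 p [ 509.1 -197.   136.4] jaw -83.44 tilt [-0.0052  0.0003] F [ 0.3  0.  -8.2] M [-0.08  0.09 -0.03] op 15.8 q [-33.  31.  98.  -0.  51.  51.]
docked (4465, array([0.0042, 0.002 , 0.0526]), array([1.1e-03, 2.0e-04, 1.0e+00]))
now (4482, array([0.0025, 0.0013, 0.0526]), array([ 0.0078, -0.0013,  1.    ]))
n 10 dist 57.0 ang 0.32
"grip": [-1, -1, -1, -1, -1, -1, -1, -1, -1, -1] 
"slide": [[0.2, 0.2, -5.7], [0.3, 0.2, -5.7], [0.3, 0.2, -5.7], [0.3, 0.2, -5.7], [0.2, 0.2, -5.7], [0.3, 0.2, -5.7], [0.2, 0.2, -5.7], [0.3, 0.2, -5.7], [0.3, 0.2, -5.7], [0.2, 0.2, -5.6]] 
"twist": [[0.0, 0.001, 0.0], [0.0, 0.0, 0.0], [0.0, 0.001, 0.0], [0.0, 0.0, 0.0], [0.0, 0.001, 0.0], [0.0, 0.0, 0.0], [0.0, 0.001, 0.0], [0.0, 0.0, 0.0], [-0.001, 0.001, 0.001], [0.0, 0.0, 0.0]]
```

Emit:
carry_out --grip '[-1, -1, -1, -1, -1, -1, -1, -1, -1, -1]' --slide '[[0.3, 0.2, -4], [0.3, 0.2, -6], [0.3, 0.2, -7], [0.3, 0.2, -7], [0.3, 0.2, -7], [0.3, 0.2, -7], [0.3, 0.2, -6], [0.2, 0, -5], [0.2, 0, -3], [0, 0, 0]]' --twist '[[0, 0.001, 0], [0, 0.001, 0], [0, 0.001, 0], [0, 0.001, 0], [0, 0.001, 0], [0, 0.001, 0], [0, 0, 0], [0, 0, 0], [0, 0, 0], [0, 0, 0]]'

```text
time_s: 25.3
position: [0.5112, -0.1978, 0.1926]
tcp_rot: [[0.993, 0.114, -0.0], [0.114, -0.993, 0.002], [-0.0, -0.002, -1.0]]
force: [0.8, 0.6, -8.1]
opening: 0.18
```

```bash
python3 look.py wrist w26; python3 lev.py w26; python3 -c "
from h import *
plan([.512,-.1987,.193],-83.5,-1,n=3)"
```

```text
t 25.3 p [ 511.2 -197.8  192.6] jaw -83.44 tilt [-0.0003  0.0019] F [ 0.8  0.6 -8.1] M [-0.09  0.12  0.02] op 15.7 q [-33.  27.  95.   0.  59.  51.]
docked (4465, array([0.0042, 0.002 , 0.0526]), array([1.1e-03, 2.0e-04, 1.0e+00]))
now (4472, array([0.0043, 0.001 , 0.0526]), array([ 0.0046, -0.0024,  1.    ]))
n 3 dist 1.5 ang 0.14
"grip": [-1, -1, -1] 
"slide": [[0.3, 0.4, -0.2], [0.3, 0.4, -0.2], [0.3, 0.3, -0.2]] 
"twist": [[-0.001, 0.0, 0.0], [-0.001, 0.0, 0.001], [0.0, 0.0, 0.0]]
```

Emit:
carry_out --grip '[-1, -1, -1]' --slide '[[0, 0, 0], [0, 0, 0], [0, 0, 0]]' --twist '[[0, 0.001, 0], [0, 0.001, 0], [0, 0, 0]]'

```text
time_s: 25.65
position: [0.5103, -0.1972, 0.1914]
tcp_rot: [[0.993, 0.114, -0.001], [0.114, -0.993, 0.004], [-0.0, -0.004, -1.0]]
force: [-0.8, -0.3, -8.5]
opening: 0.182
```

```bash
python3 look.py wrist w27; python3 lev.py w27; python3 look.py scene c27;python3 look.py side s27; python3 -c "
import cv2,numpy as np
a=cv2.imread('pics/c27.png');b=cv2.imread('pics/s27.png')
cv2.imwrite('pics/f.png',np.vstack([cv2.resize(a[100:260,140:500],(720,320)),cv2.resize(b[90:300,200:520],(420,276))[:, :].copy() if 0 else cv2.resize(b[130:290,200:560],(720,280))]))
from h import *
s=st();print(np.abs(s['qvel']).max())"
```

```text
t 25.65 p [ 510.3 -197.2  191.4] jaw -83.44 tilt [-0.0007  0.0037] F [-0.8 -0.3 -8.5] M [-0.06  0.14 -0.06] op 15.9 q [-33.  27.  95.   0.  58.  50.]
docked (4465, array([0.0042, 0.002 , 0.0526]), array([1.1e-03, 2.0e-04, 1.0e+00]))
now (4467, array([0.0033, 0.0013, 0.0526]), array([ 0.0041, -0.0046,  1.    ]))
t 25.7 p [ 510.2 -197.2  191.4] jaw -83.44 tilt [-0.0008  0.0038] F [-0.4 -0.3 -8.1] M [-0.06  0.17 -0.03] op 15.9 q [-33.  27.  95.   0.  58.  50.]
t 25.75 p [ 510.3 -197.2  191.5] jaw -83.44 tilt [-0.0006  0.0037] F [ 0.3  0.7 -7.1] M [-0.07  0.16 -0.02] op 15.9 q [-33.  27.  95.   0.  58.  50.]
t 25.8 p [ 510.4 -197.3  191.5] jaw -83.44 tilt [-0.0004  0.0035] F [ 0.6 -0.  -7.5] M [-0.04  0.15 -0.06] op 15.9 q [-33.  27.  95.   0.  58.  50.]
0.14105116844575188
```

View pics/f.png

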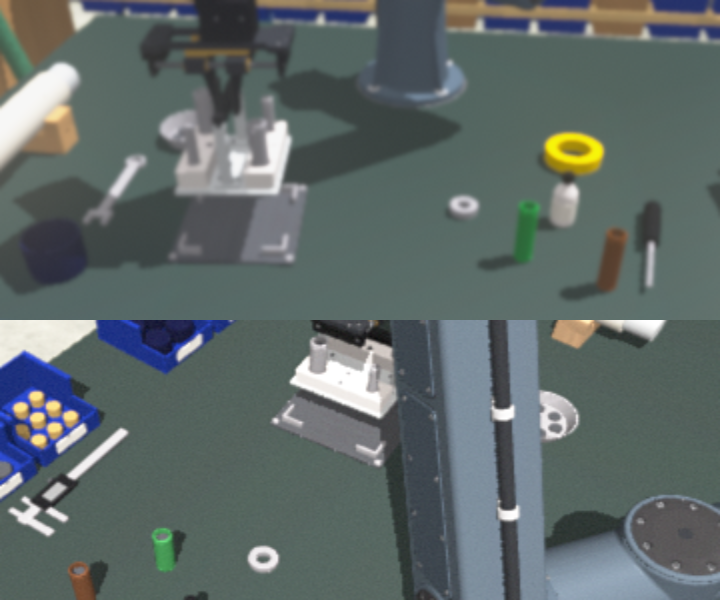

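The carrier hangs level about 98 mm above the plate with all four pins, steady. Handing in.

```bash
python3 -c "
from rig import bot
print(bot.hand_in())"
```

```text
the job is handed in; nothing more can be done
None
```

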